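# Make up the soldering kit and the printer kit

### The arm

A 7-joint arm with a two-finger parallel gripper is mounted at the origin on the work surface. World frame = base frame: x ahead of the robot, y to its left, z up, the work surface at z = 0. Lengths are in mm, angles in rad, forces in N, time in s.
With the tool pointing down it reaches from about 400 to 850 mm from the base axis. Payload 4.4 kg.
Tool frame: the origin (TCP) lies midway between the tips of the shut fingers; the grasp point (between the pads) lies 19 mm behind it; z points along the fingers, x is the direction in which the jaws open and shut, and the axes are right-handed (so a half turn about z gives the same grasp; the last joint's range is limited). The gripper opens to 94 mm and grips with 3 to 60 N. Pads are 16 mm wide; open, the fingers measure 119 mm over their backs; the gripper's body (75 mm by 177 mm) begins 78 mm behind the grasp point.
Start: joints at [-1.332, 0.628, 0.038, 1.517, -0.027, 0.996, -0.02], TCP at [195.042, 620.062, 205.478] pointing down, gripper open.
Joint ranges: [-3.06, 3.06], [-0.37, 2.12], [-1.25, 1.32], [0.18, 2.47], [-1.1, 4.24], [0.23, 1.98], [-2.94, 2.94]. Speed limits (rad/s): [2.57, 2.57, 3.14, 3.14, 3.14, 3.14, 3.14].

### API

Orientations are given as [roll, pitch, yaw] about the fixed x, y, z axes, in that order (R = Rz(yaw) Ry(pitch) Rx(roll)).
In Python, from workcell import robot gives the robot as it stands.
- The arm moves only by the tool send_rows, never from a script. Its argument "targets" is a list of rows, each an object with "travel": the shift along the tool's x, y, z in m, a list of three; "yaw": the turn about the tool's z in rad. In form: [{"travel": [dx, dy, dz], "yaw": yaw}, ...]. A call has 1 to 5 rows; each row is the pose to reach, as a shift and turn from the pose measured when the call began, along the tool's axes at that moment; what a row does not reach only later rows make up. A row lasts 1/10 s, in which the tool goes at most 50 mm and 8.59 degrees, less where a joint would pass 70% of its speed; a pose out of reach is approached as far as the arm can. A call with a gripper value outside its range is refused whole. "fingers" is the closure, from -1 (fully open) to 1 (shut), so that 0 is half open, set as the call begins (left out, the last holds). The fingers move at their own pace and stop on an object; "grip_force" is the grip in N (left out, the last holds). Time passes only in rows, so rows that repeat a pose let the fingers close. It gives the time, the measured TCP pose, the force and the opening at its end, in the units of the state.
- robot.get_state(): the state, without advancing time (a new reading comes with each control period).
- robot.read_camera(name): name is "side" or "top"; returns the picture (420x560x3 uint8, red, green, blue); there is no depth.
- robot.get_calibration(name): a dict with "camera_matrix" (3x3 intrinsics, pixels), "position" and "orientation" of the camera in the world. Camera axes: x right, y up, looking along -z (the intrinsics and any distortion apply to the point x, -y, -z); pixel columns grow to the right and rows downward; lengths in mm; the calibration is good to about 2 mm. A picture is of the moment at which its call begins. get_calibration takes no time and is no camera call.
- robot.hand_in(): hands the job in, once; it reports no verdict.
Trained networks look in the newest picture that a camera, given by its name, has taken for a name from the list of things; names that differ only in an ending like _2 or _b are one class to them, and where a whole thing is asked for, a point or a joint stands for the part that bears it (a point fixed in the world has none). Each returns a list of dicts, best first, with "conf" (0 to 1); they miss things now and then, are a little off and sometimes report something else, mostly with a low value. They report only what shows in the picture. A call takes as long as a camera call. They do not tell look-alikes from the thing itself.
- robot.outline_of(label, camera): "region" (420x560 bool, what is visible of it) and "at" ([column, row] in pixels, amid what is visible of it).
The state is a dict: "time_s": time; "joint_pos": joint angles; "joint_vel": joint speeds; "joint_efforts": joint torques, N m; "position": TCP position; "tool_rot": TCP orientation; "ft_force": force on the tool from outside, world axes, zero at the start; "wrist_torque": the same for the moment, N m; "gripper_width": finger opening in mm.
Only numpy, scipy, OpenCV 4.12 (cv2) and the standard library are available. Lean on these libraries where they do the work, as an engineer would, in place of code of your own. Each camera call takes 0.05 s, during which the arm holds its last target.

### The job

Make up two loan kits from the stock on the bench: the green-rimmed tray gets the bent tweezers with the black grips and the yellow-lidded flux tin; the orange-rimmed tray gets the blue caliper, the plain straight tweezers and the red-capped nozzle jar. Set each one down gently, flat or upright as it stands now, squarely on its own white outline in that tray and pointing the way the outline does. Leave the palette, the spool holder and the folded mat where they are.

Things in the scene. Friction and masses are not known exactly. Their poses are not given: they have to be found in the camera images.
- tray_green: Soldering kit tray, low, GREEN rim (6 mm wide, top 10 mm up), fixed, 240 mm along x, 160 along y; origin centre of underside, x roughly away from the robot (0.2 rad). Dark flat liner, top 6 mm up, with white outlines. Places (mm, tray frame): bent tweezers' origin at x -20, y -35, their x along tray +x; tin (48 mm disc) at x 70, y 20.
- tray_orange: Printer kit tray, low, ORANGE rim (6 mm wide, top 10 mm up), fixed, 240 mm along x, 160 along y; origin centre of underside, x roughly away from the robot (0.2 rad). Dark flat liner, top 6 mm up, with white outlines. Places (mm, tray frame): caliper's origin at x -30, y 30; straight tweezers' at x -30, y -43, both with x along tray +x; jar (38 mm disc) at x 80, y 0.
- bent_tweezers: Bent-tip stainless tweezers with ribbed BLACK grip sleeves, lying flat with one arm over the other, 120 mm long, 24 g, rigid. Origin: underside, mid sleeves, which span x -32..24 mm, 11 mm wide (y), 12 mm high: grip there, across y. x points to the tips, ending at x 59 mm and hooked 22 mm towards +y over the last 30 mm; heel at x -61 mm. z up.
- straight_tweezers: Plain straight stainless tweezers, all bare steel, lying on edge so that the V of the two arms shows, 120 mm long, 22 g, rigid. Origin on the underside between the arms; over x -25..16 mm they are parallel, 13 mm wide overall (y), 10 mm high: grip there, across y. x points to the tips at x +60 mm (6 mm wide); heel at x -60 mm (5 mm wide). z up.
- caliper: BLUE plastic vernier caliper lying flat, rigid, slightly open, 140 mm long, 45 g. Origin under the slide, 24 mm wide (y), 10 mm high, x -30..22 mm: grip it at the origin, across y. Beam (14 mm wide, 6 mm high) along x from -58 to 82 mm, jaws at the -x end: long ones to y -37 mm at x -58..-46 and -30..-20 mm, short ones to y 21 mm. z up.
- flux_tin: Flat round flux tin, aluminium with a YELLOW lid, 44 mm in diameter, 20 mm high, 50 g, upright. Origin at the centre of its underside, z up.
- nozzle_jar: Small clear round jar of brass printer nozzles with a RED cap, upright, 45 g, 43 mm high; body 32 mm across, cap 34 mm across from 29 to 43 mm up. Origin at the centre of its underside, z up.
- palette: Round white ceramic palette with seven small wells, 76 mm across, 11 mm high, loose, 110 g. Origin at the centre of its underside. Not part of a kit.
- spool_holder: Empty black nylon spool holder with a steel axle, base 85 mm (x) by 110 mm (y), 100 mm high, loose, 180 g. Origin at the centre of its underside. Not part of a kit.
- folded_mat: Silicone soldering mat folded flat, blue on top with grey stripes, 110 mm (x) by 160 mm (y), 14 mm thick, loose, 450 g. Origin at the centre of its underside. Not part of a kit.
Things that resemble listed ones, but are neither listed nor needed, are in the scene too. What is meant by the nozzle_jar is not brown, pink or turquoise, and is the larger of those in its own colour.

How it is judged:
By the outcome, as a careful person would: the job done as asked, in the order asked, and still so for the second after the job is handed in, with the robot touching nothing.
It also fails if it takes over 99 s, if anything falls off the work surface, if the arm or the gripper's body presses on something with over 40 N, if the wrist force passes 120 N, or if a joint passes its speed limit or range.

## Working session

There is one attempt and no reset: what is moved stays moved. The work goes in short steps, Python scripts to look and compute and a tool call to move; the robot and the scene stay as the last step left them, time stands still between calls to the robot, and variables do not carry over. Pictures are saved under pics/ and viewed, and the job is handed in when it is done.

Besides the shell and the picture viewer there is one more tool, called after ">>>" by a JSON object that holds its "name" and its "arguments". send_rows: Moves the arm, as the interface text tells. Its arguments: {"type":"object","properties":{"targets":{"type":"array"},"fingers":{"type":"number"},"grip_force":{"type":"number"}},"required":["targets"]}

```bash
ls; mkdir -p pics; python3 - <<'E'
from workcell import robot
import cv2
print(robot.get_state())
for n in("top","side"):
    im=robot.read_camera(n); cv2.imwrite(f"pics/{n}0.png",im[:,:,::-1]); print(robot.get_calibration(n))
E
```

```text
pics
{'time_s': 0.0, 'joint_pos': array([-1.33179397,  0.62929773,  0.03839959,  1.51834297, -0.02699386,
        0.9962582 , -0.02000353]), 'joint_vel': array([ 0.00115966, -0.00119462,  0.00036178,  0.00176277,  0.00050866,
       -0.00013056,  0.00178434]), 'joint_efforts': array([ 6.52538038e-04, -5.49727857e+01,  1.14333652e+00, -1.86633968e+01,
       -5.22911805e-02,  2.37275579e-02,  1.75630967e-04]), 'position': array([194.8254734 , 619.44546857, 204.59269013]), 'tool_rot': array([3.14159208e+00, 1.78975183e-03, 1.26602861e+00]), 'ft_force': array([-0.18927372,  0.02847706, -0.33453715]), 'wrist_torque': array([-0.01381117,  0.00438384, -0.01522519]), 'gripper_width': 93.80119524256975}
{'camera_matrix': array([[436.47917773,   0.        , 277.0541243 ],
       [  0.        , 436.47917773, 213.67728538],
       [  0.        ,   0.        ,   1.        ]]), 'position': array([ 501.86949797,  -19.70375987, 1163.53586733]), 'orientation': array([ 0.07849428,  0.01944771, -1.59876345])}
{'camera_matrix': array([[437.9452904 ,   0.        , 285.22117986],
       [  0.        , 437.9452904 , 211.8950258 ],
       [  0.        ,   0.        ,   1.        ]]), 'position': array([ 362.19895165, -684.90011673,  497.96890845]), 'orientation': array([ 0.99930948,  0.00909126, -0.34876571])}
```

View pics/top0.png

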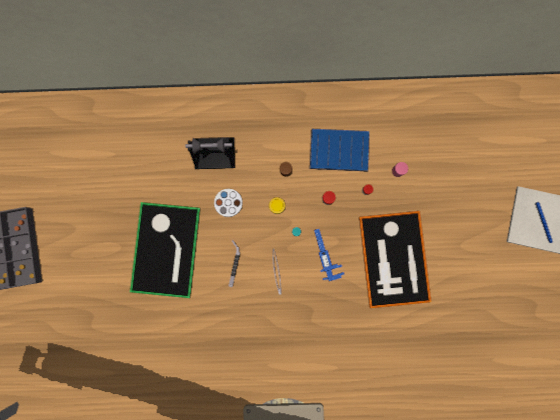

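View pics/side0.png

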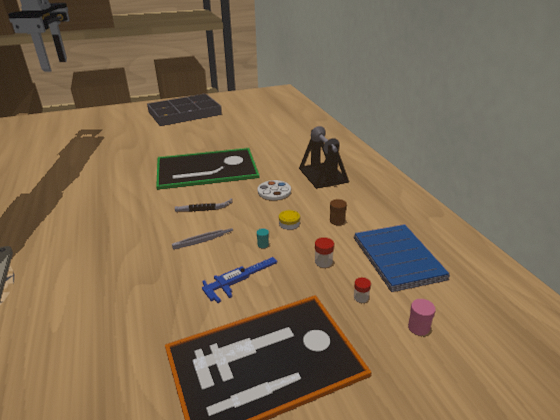

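```bash
cat > h.py <<'E'
import numpy as np, cv2
from scipy.spatial.transform import Rotation as R
from workcell import robot
def cal(n):
    c=robot.get_calibration(n); return c["camera_matrix"],c["position"],R.from_euler('xyz',c["orientation"]).as_matrix()
C={n:cal(n) for n in("top","side")}
def proj(n,P):
    K,p,M=C[n]; q=(np.atleast_2d(P)-p)@M; q=q*[1,-1,-1]; u=q@K.T; return u[:,:2]/u[:,2:]
def unproj(n,uv,z):
    K,p,M=C[n]; uv=np.atleast_2d(uv).astype(float); d=np.c_[uv,np.ones(len(uv))]@np.linalg.inv(K).T*[1,-1,-1]@M.T
    return p+d*((z-p[2])/d[:,2])[:,None]
E
python3 - <<'E'
from h import *
import pickle
ims={}
out={}
for n in("top","side"):
    ims[n]=robot.read_camera(n)
    for l in "tray_green tray_orange bent_tweezers straight_tweezers caliper flux_tin nozzle_jar palette spool_holder folded_mat".split():
        r=robot.outline_of(l,n); out[n,l]=r
        for d in r: print(n,l,round(d["conf"],2),np.round(d["at"],1),d["region"].sum(),np.round(unproj(n,d["at"],5)[0],0))
pickle.dump((ims,out),open("det.pkl","wb"))
print(robot.get_state()["time_s"])
im=ims["top"]
cv2.imwrite("pics/topc.png",cv2.resize(im[190:320,120:440],None,fx=2.5,fy=2.5,interpolation=cv2.INTER_CUBIC)[:,:,::-1])
E
```

```text
top tray_green 0.91 [165.5 252.4] 5556 [499. 300.   5.]
top bent_tweezers 0.59 [234.1 272. ] 182 [443. 118.   5.]
top straight_tweezers 0.39 [273.7 258.5] 5 [475.  12.   5.]
top caliper 0.8 [326.3 263. ] 443 [ 460. -126.    5.]
top flux_tin 0.54 [272.2 206.6] 220 [613.  13.   5.]
top flux_tin 0.49 [325.3 264.2] 438 [ 456. -123.    5.]
top nozzle_jar 0.69 [283.3 169.3] 124 [713. -20.   5.]
top nozzle_jar 0.62 [327.9 197.3] 132 [ 633. -136.    5.]
top palette 0.92 [227.1 202.1] 639 [629. 133.   5.]
top spool_holder 0.95 [211.4 150.5] 1346 [770. 173.   5.]
top spool_holder 0.3 [166.3 252.3] 5413 [499. 297.   5.]
top folded_mat 0.98 [340.7 150. ] 2352 [ 760. -175.    5.]
side tray_green 0.71 [204.2 171.5] 3085 [497. 278.   5.]
side tray_orange 0.97 [265.5 364.5] 17160 [ 465. -312.    5.]
side bent_tweezers 0.67 [204.6 207.3] 330 [466. 115.   5.]
side bent_tweezers 0.6 [200.9 234.9] 464 [440.  18.   5.]
side straight_tweezers 0.66 [198.  234.8] 395 [435.  20.   5.]
side caliper 0.73 [264.5 365.2] 17029 [ 463. -312.    5.]
side caliper 0.69 [231.8 276.2] 940 [ 466. -120.    5.]
side flux_tin 0.86 [288.1 216.2] 337 [620.  20.   5.]
side nozzle_jar 0.85 [325.3 251.9] 517 [ 642. -115.    5.]
side nozzle_jar 0.75 [262.3 236.4] 208 [549. -29.   5.]
side nozzle_jar 0.72 [362.3 287.2] 354 [ 660. -222.    5.]
side nozzle_jar 0.65 [419.3 316.7] 795 [ 709. -310.    5.]
side nozzle_jar 0.56 [336.9 211.3] 375 [721.   1.   5.]
side palette 0.7 [274.2 188.4] 525 [630. 139.   5.]
side spool_holder 0.62 [322.  165.4] 1830 [779. 206.   5.]
side folded_mat 0.66 [398.3 259.1] 3833 [ 755. -180.    5.]
side folded_mat 0.28 [264.6 363.3] 16968 [ 464. -309.    5.]
1.2
```

View pics/topc.png

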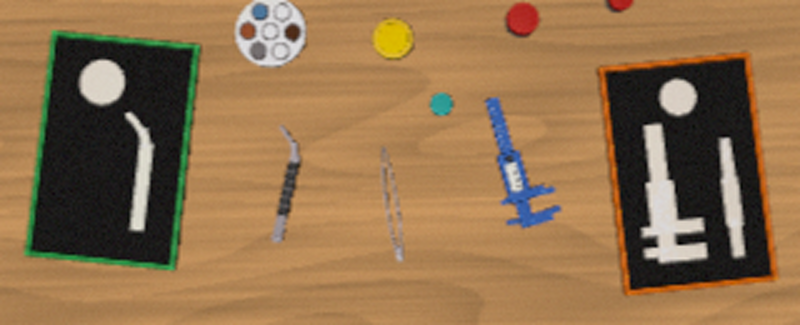

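```bash
cat > m.py <<'E'
from h import *
import pickle
ims,out=pickle.load(open("det.pkl","rb"))
def hsv(n): return cv2.cvtColor(ims[n],cv2.COLOR_RGB2HSV).astype(int)
def largest(m):
    k,l,s,c=cv2.connectedComponentsWithStats(m.astype(np.uint8)); i=1+np.argmax(s[1:,4]); return l==i,c[i]
rim={"green":(50,80),"orange":(5,14)}
def tray(n,col):
    H=hsv(n); a,b=rim[col]
    m=(H[...,0]>=a)&(H[...,0]<=b)&(H[...,1]>(200 if col=="orange" else 110))&(H[...,2]>60)
    if n=="top": m[:,:100]=0; 
    m,_=largest(m)
    c=max(cv2.findContours(m.astype(np.uint8),cv2.RETR_EXTERNAL,cv2.CHAIN_APPROX_NONE)[0],key=cv2.contourArea)
    # fit rectangle: world pts at z=10
    q=unproj(n,c[:,0],10)[:,:2]
    (cx,cy),(w,h),ang=cv2.minAreaRect(q.astype(np.float32))
    from scipy.optimize import least_squares
    def f(p):
        t=np.array([np.cos(p[2]),np.sin(p[2])]); d=(q-p[:2])
        X=np.abs(d@t)-p[3]; Y=np.abs(d@[-t[1],t[0]])-p[4]
        return np.where(X/1>Y,X,Y)
    r=least_squares(f,[cx,cy,0.0,120,80],loss="soft_l1")
    return r.x,np.abs(r.fun).mean(),m.sum()
if __name__=="__main__":
    for col in rim:
        for n in("top","side"): print(col,n,[np.round(v,3) for v in tray(n,col)])
E
python3 m.py
python3 - <<'E'
from m import *
t=ims["top"]; s=ims["side"]
a=cv2.resize(t[225:305,215:355],None,fx=5.6,fy=5.6,interpolation=cv2.INTER_CUBIC)
cv2.imwrite("pics/a.png",a[:,:,::-1])
b=cv2.resize(s[185:305,160:300],None,fx=5,fy=5,interpolation=cv2.INTER_CUBIC)
cv2.imwrite("pics/b.png",b[:,:,::-1])
E
```

```text
green top [array([ 5.07293e+02,  3.00080e+02, -1.25000e-01,  1.17955e+02,
        7.83030e+01]), np.float64(0.677), np.int64(703)]
green side [array([ 5.05607e+02,  2.92646e+02, -1.23000e-01,  1.17200e+02,
        8.27260e+01]), np.float64(1.207), np.int64(680)]
orange top [array([ 4.66011e+02, -3.03448e+02,  7.20000e-02,  1.17802e+02,
        7.82180e+01]), np.float64(0.73), np.int64(702)]
orange side [array([ 4.64849e+02, -3.04924e+02,  6.90000e-02,  1.15823e+02,
        7.65320e+01]), np.float64(2.441), np.int64(1702)]
```

View pics/a.png

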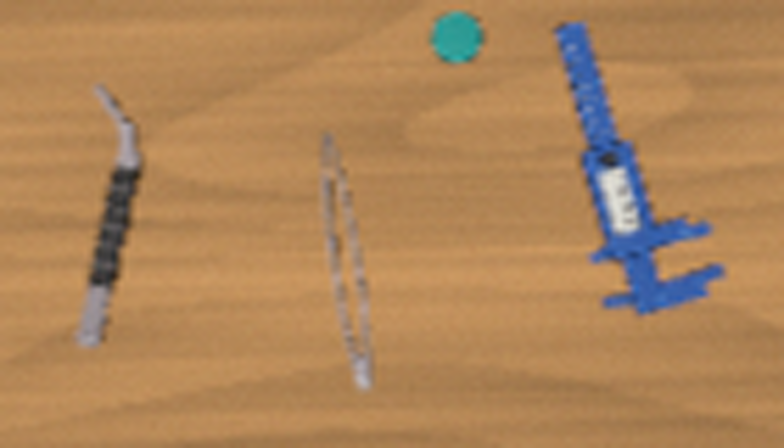

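View pics/b.png

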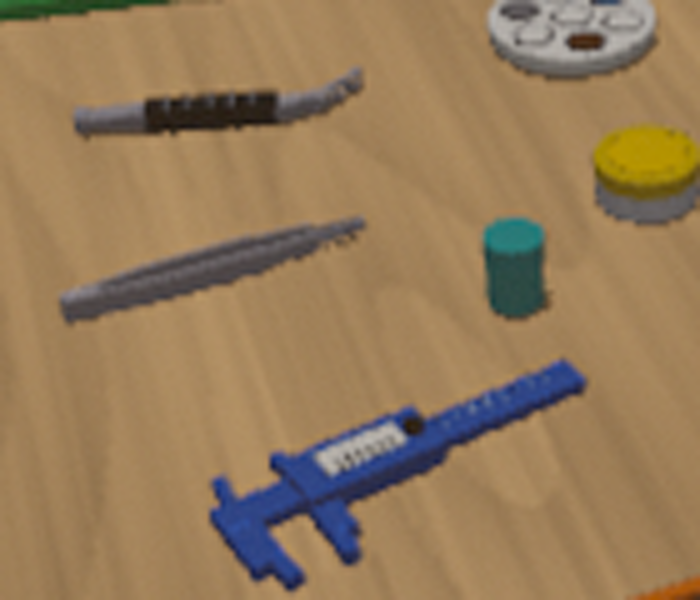

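```bash
cat > fit.py <<'E'
from m import *
from scipy.optimize import minimize
def rect(x0,x1,y0,y1): return [(x0,y0),(x1,y0),(x1,y1),(x0,y1)]
bent=[(rect(-32,24,-5.5,5.5),12),(rect(-61,30,-4,4),10),([(27,-4),(31,-4),(60,20),(58,24),(54,23),(26,3)],10)]
strt=[([(-60,-2.5),(-25,-6.5),(16,-6.5),(60,-3),(60,3),(16,6.5),(-25,6.5),(-60,2.5)],10)]
calp=[(rect(-58,82,-7,7),6),(rect(-30,22,-12,12),10),(rect(-58,-46,-37,21),6),(rect(-30,-20,-37,21),6)]
def disc(r): 
    a=np.linspace(0,2*np.pi,40,endpoint=False); return np.c_[r*np.cos(a),r*np.sin(a)].tolist()
S=4
def render(n,model,p,z0,flat,box):
    x0,y0,x1,y1=box
    im=np.zeros(((y1-y0)*S,(x1-x0)*S),np.uint8)
    c,s=np.cos(p[2]),np.sin(p[2])
    for P,h in model:
        P=np.array(P,float); W=np.c_[c*P[:,0]-s*P[:,1]+p[0],s*P[:,0]+c*P[:,1]+p[1]]
        if flat: pts=proj(n,np.c_[W,np.full(len(W),z0)])
        else: pts=cv2.convexHull(np.r_[proj(n,np.c_[W,np.full(len(W),z0)]),proj(n,np.c_[W,np.full(len(W),z0+h)])].astype(np.float32))[:,0]
        q=((pts+0.5-[x0,y0])*S-0.5)*16
        cv2.fillPoly(im,[np.round(q).astype(np.int32)],255,shift=4)
    return cv2.resize(im,(x1-x0,y1-y0),interpolation=cv2.INTER_AREA)/255.
def fit(n,model,W,box,p0,z0=0,flat=False,theta=True):
    x0,y0,x1,y1=box; w=cv2.GaussianBlur(W[y0:y1,x0:x1].astype(np.float32),(0,0),1.0)
    def f(q):
        p=[q[0],q[1],q[2]/60 if theta else 0]
        r=cv2.GaussianBlur(render(n,model,p,z0,flat,box).astype(np.float32),(0,0),1.0)
        return 1-(r*w).sum()/np.sqrt((r**2).sum()*(w**2).sum())
    best=None
    for d in((0,0,0),(5,3,4),(-5,-3,-4)):
        x=np.array([p0[0],p0[1],p0[2]*60])+d
        r=minimize(f,x,method="Nelder-Mead",options=dict(initial_simplex=np.r_[[x],x+np.diag([8,8,6])],maxiter=300,xatol=.02,fatol=1e-6))
        if best is None or r.fun<best.fun: best=r
    return np.array([best.x[0],best.x[1],best.x[2]/60]),best.fun
def masks(n):
    H=hsv(n); h,s,v=H[...,0],H[...,1],H[...,2]
    return dict(grey=np.clip((110-s)/60.,0,1), black=np.clip((75-v)/20.,0,1),
      tw=np.clip(np.maximum((110-s)/50.,(75-v)/20.),0,1), blue=((h>100)&(h<130)&(s>110))*1., calp=(((h>95)&(h<130)&(s>90))|(s<60))*1.,
      yel=((h>22)&(h<32)&(s>190))*1., red=(((h<5)|(h>174))&(s>170))*1., white=np.clip((v-60)/100.,0,1)*(s<100))
E
python3 - <<'E'
from fit import *
M=masks("top")
g=tray("top","green")[0];o=tray("top","orange")[0]
def show(name,r): print(name,np.round(r[0],3),round(r[1],4)); return r[0]
def rng(n,P,pad):
    q=proj(n,P); return q
def boxof(n,p,r):
    q=proj(n,[[p[0]+a*r,p[1]+b*r,5] for a in(-1,1) for b in(-1,1)]); lo=np.floor(q.min(0)).astype(int);hi=np.ceil(q.max(0)).astype(int); return (max(lo[0],0),max(lo[1],0),hi[0],hi[1])
res={}
for n in("top","side"):
    M=masks(n); print(n)
    for name,mod,msk,p0,r in (("bent",bent,"tw",(465,117,-.15),75),("strt",strt,"tw",(455,18,.1),72),("cal",calp,"calp",(475,-121,.15),95)):
        res[n,name]=show(name,fit(n,mod,M[msk],boxof(n,p0,r),p0))
    # discs
    for name,msk,p0,mod,z in (("tin",'yel',(615,13),[(disc(22),6)],14),("jar",'red',(633,-136),[(disc(17),14)],29)):
        res[n,name]=show(name,fit(n,mod,M[msk],boxof(n,p0,35),(*p0,0),z0=z,theta=False))
    def loc(t,x,y): c,s=np.cos(t[2]),np.sin(t[2]); return t[0]+c*x-s*y,t[1]+s*x+c*y
    for name,t,xy,mod,th,r in (("o_bent",g,(-20,-35),bent,1,70),("o_tin",g,(70,20),[(disc(24),0)],0,30),("o_cal",o,(-30,30),calp,1,85),("o_strt",o,(-30,-43),strt,1,66),("o_jar",o,(80,0),[(disc(19),0)],0,26)):
        p=loc(t,*xy); print(name,"from tray",np.round(p,1),round(t[2],3))
        Mw=M["white"].copy(); b=boxof(n,p,r)
        # mask out others by rendering neighbourhood
        sup=cv2.dilate((render(n,mod,(*p,t[2]),6,True,b)>0.3).astype(np.uint8),np.ones((9,9)))
        Mw2=np.zeros_like(Mw); x0,y0,x1,y1=b; Mw2[y0:y1,x0:x1]=Mw[y0:y1,x0:x1]*sup
        res[n,name]=show(name,fit(n,mod,Mw2,b,(*p,t[2]),z0=6,flat=True,theta=bool(th)))
pickle.dump(res,open("res.pkl","wb"))
E
```

```text
top
bent [ 4.65042e+02  1.14275e+02 -2.62000e-01] 0.02
strt [4.34363e+02 6.32400e+00 1.42000e-01] 0.1172
cal [ 4.70462e+02 -1.22417e+02  2.50000e-01] 0.0186
tin [6.15129e+02 5.49000e-01 5.60000e-02] 0.0163
jar [ 6.29454e+02 -1.34736e+02  1.29000e-01] 0.0179
o_bent from tray [483.1 267.8] -0.125
o_bent [ 4.83692e+02  2.68618e+02 -1.40000e-01] 0.0374
o_tin from tray [579.2 311.2] -0.125
o_tin [ 5.79131e+02  3.12268e+02 -1.30000e-02] 0.0007
o_cal from tray [ 433.9 -275.7] 0.072
o_cal [ 4.34405e+02 -2.77165e+02  7.80000e-02] 0.03
o_strt from tray [ 439.2 -348.5] 0.072
o_strt [ 4.38879e+02 -3.49380e+02  6.80000e-02] 0.0316
o_jar from tray [ 545.8 -297.7] 0.072
o_jar [ 5.45634e+02 -2.98817e+02  1.44000e-01] 0.0007
side
bent [ 4.64378e+02  1.16073e+02 -2.64000e-01] 0.1265
strt [4.41215e+02 8.62700e+00 1.14000e-01] 0.1634
cal [ 4.70344e+02 -1.20696e+02  2.45000e-01] 0.3548
tin [6.14779e+02 7.29000e-01 1.30000e-02] 0.0111
jar [ 6.36655e+02 -1.19727e+02 -8.50000e-02] 0.043
o_bent from tray [483.1 267.8] -0.125
o_bent [ 4.82771e+02  2.70489e+02 -1.39000e-01] 0.0137
o_tin from tray [579.2 311.2] -0.125
o_tin [5.79149e+02 3.14216e+02 1.10000e-02] 0.0033
o_cal from tray [ 433.9 -275.7] 0.072Traceback (most recent call last):
  File "<stdin>", line 23, in <module>
ValueError: operands could not be broadcast together with shapes (125,151) (131,151)
```

```bash
python3 - <<'E'
from fit import *
arms=[([(-60,-2.5),(-45,-4.5),(-45,4.5),(-60,2.5)],10)]
for s in(1,-1):
    arms.append(([(-60,s*2.5),(-25,s*6.5),(16,s*6.5),(60,s*3),(60,s*.8),(16,s*4.3),(-25,s*4.3),(-60,0)],10))
def ov(n,box,items,f):
    x0,y0,x1,y1=box
    im=cv2.resize(ims[n][y0:y1,x0:x1],None,fx=10,fy=10,interpolation=cv2.INTER_CUBIC)
    for mod,p,z in items:
        r=render(n,mod,p,z,False,box); r=cv2.resize(r,None,fx=10,fy=10)
        cs=cv2.findContours((r>.5).astype(np.uint8),cv2.RETR_LIST,cv2.CHAIN_APPROX_NONE)[0]
        cv2.drawContours(im,cs,-1,(255,255,0),1)
    s=min(800/im.shape[1],600/im.shape[0]); cv2.imwrite(f,cv2.resize(im,None,fx=s,fy=s)[:,:,::-1])
for n in("top","side"):
    H=hsv(n); 
    box=(255,238,300,304) if n=="top" else (160,215,245,260)
    # wood colour removal: saturation vs local bg
    s=H[...,1]; w=np.clip((np.median(s[box[1]:box[3],box[0]:box[2]])-s-15)/60.,0,1)
    r=fit(n,arms,w,box,(452,12,.13)); print(n,np.round(r[0],3),r[1])
    ov(n,box,[(arms,r[0],0)],f"pics/st_{n}.png")
    b2=(300,180,350,215) if n=="top" else (290,220,360,280)
    M=masks(n)["red"]; 
    r=fit(n,[(disc(17),14)],M,b2,(629,-134,0),z0=29,theta=False); print(r)
    b2=(b2[0],b2[1],b2[2],b2[3]); ov(n,b2,[([(disc(17),14)],r[0],29),([(disc(16),29)],r[0],0)],f"pics/jar_{n}.png")
E
python3 - <<'E'
import cv2,numpy as np
import glob
L=[cv2.imread(f"pics/{f}.png") for f in("st_top","st_side","jar_top","jar_side")]
L=[cv2.copyMakeBorder(a:=cv2.resize(x,None,fx=(k:=min(400/x.shape[1],300/x.shape[0])),fy=k),0,300-a.shape[0],0,400-a.shape[1],0) for x in L]
cv2.imwrite("pics/ov.png",np.vstack([np.hstack(L[:2]),np.hstack(L[2:])]))
E
```

```text
top [4.3873e+02 6.4190e+00 1.3800e-01] 0.09594541788101196
(array([ 6.29664767e+02, -1.34736515e+02,  2.62725487e-02]), np.float64(0.01780468225479126))
side [4.40545e+02 8.57300e+00 1.34000e-01] 0.022279202938079834
(array([ 6.30214082e+02, -1.31609970e+02, -2.31506046e-02]), np.float64(0.1139788031578064))
```

View pics/ov.png

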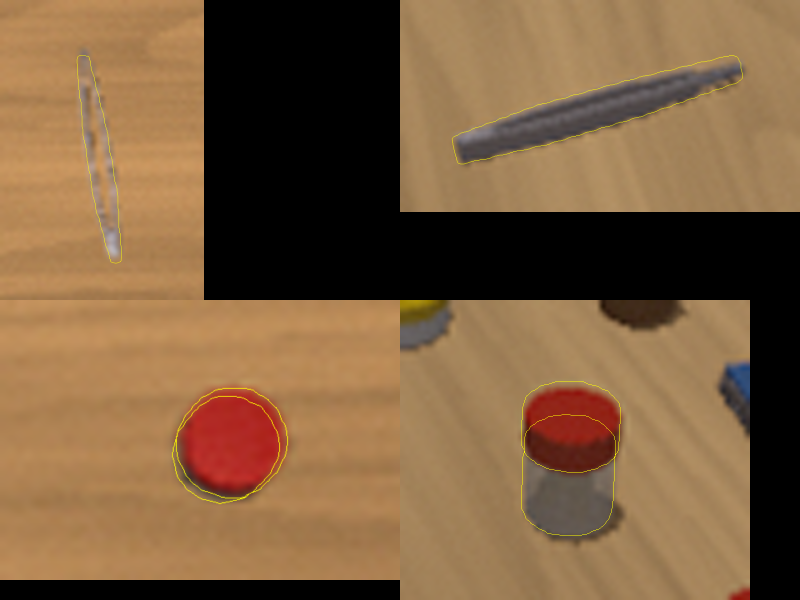

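```bash
cat > go.py <<'E'
# usage: go.py x y z yaw  -> shift in tool axes (mm), turn
import sys
from h import *
s=robot.get_state(); x,y,z,w=map(float,sys.argv[1:5])
M=R.from_euler('xyz',s["tool_rot"]).as_matrix()
d=(np.array([x,y,z])-s["position"])@M
dy=(w-s["tool_rot"][2]+np.pi)%(2*np.pi)-np.pi
print("t",round(s["time_s"],2),"pos",np.round(s["position"],1),"rot",np.round(s["tool_rot"],4),"w",round(s["gripper_width"],1),"F",np.round(s["ft_force"],1))
print("tool d mm",np.round(d,1),"yaw",round(-dy,4),"rows>=",round(np.linalg.norm(d)/50,1))
E
python3 go.py 465 115.3 100 1.309
```

```text
t 1.2 pos [195.  620.1 205.5] rot [-3.1415 -0.      1.266 ] w 93.9 F [-0.8  0.4 -0.1]
tool d mm [-400.5  409.   105.5] yaw -0.043 rows>= 11.6
```

>>> {"name": "send_rows", "arguments": {"targets": [{"travel": [-0.033, 0.034, 0.008], "yaw": -0.01}, {"travel": [-0.066, 0.068, 0.016], "yaw": -0.02}, {"travel": [-0.1, 0.102, 0.025], "yaw": -0.03}, {"travel": [-0.133, 0.136, 0.034], "yaw": -0.04}, {"travel": [-0.166, 0.17, 0.043], "yaw": -0.043}], "fingers": 0, "grip_force": 12}}

```text
time_s: 1.7
position: [308.2, 409.1, 162.5]
tool_rot: [3.141, -0.001, 1.31]
ft_force: [0.4, 0.3, 0.5]
gripper_width: 57.4
```

```bash
python3 go.py 465 115.3 100 1.309
```

```text
t 1.7 pos [308.2 409.1 162.5] rot [ 3.1412e+00 -8.0000e-04  1.3096e+00] w 57.4 F [0.4 0.3 0.5]
tool d mm [-243.4  227.4   62.4] yaw 0.0006 rows>= 6.8
```

>>> {"name": "send_rows", "arguments": {"targets": [{"travel": [-0.034, 0.032, 0.009], "yaw": 0}, {"travel": [-0.068, 0.064, 0.018], "yaw": 0}, {"travel": [-0.102, 0.096, 0.027], "yaw": 0}, {"travel": [-0.136, 0.128, 0.036], "yaw": 0}, {"travel": [-0.17, 0.16, 0.045], "yaw": 0}]}}

```text
time_s: 2.2
position: [419.9, 202.2, 117.4]
tool_rot: [3.14, -0.002, 1.31]
ft_force: [1.1, 0.2, 0.2]
gripper_width: 47.2
```

```bash
python3 go.py 465 115.3 60 1.309
```

```text
t 2.2 pos [419.9 202.2 117.4] rot [ 3.1403e+00 -1.6000e-03  1.3099e+00] w 47.2 F [1.1 0.2 0.2]
tool d mm [-72.4  66.   57.3] yaw 0.0009 rows>= 2.3
```

>>> {"name": "send_rows", "arguments": {"targets": [{"travel": [-0.03, 0.027, 0.02], "yaw": 0}, {"travel": [-0.06, 0.054, 0.04], "yaw": 0}, {"travel": [-0.0724, 0.066, 0.057], "yaw": 0.001}, {"travel": [-0.0724, 0.066, 0.057], "yaw": 0.001}]}}

```text
time_s: 2.6
position: [465.2, 111.8, 58.8]
tool_rot: [-3.141, 0.001, 1.303]
ft_force: [-1.0, 0.5, 0.3]
gripper_width: 47.4
```

```bash
python3 - <<'E'
from h import *
im=robot.read_camera("side"); 
cv2.imwrite("pics/s1.png",cv2.resize(im[100:300,100:380],None,fx=2.8,fy=2.8)[:,:,::-1])
E
python3 go.py 465 115.3 3 1.309
```

```text
t 2.65 pos [464.8 114.2  59.7] rot [-3.1414e+00 -6.0000e-04  1.3060e+00] w 47.2 F [0.3 1.  0.3]
tool d mm [ 1.1 -0.1 56.7] yaw -0.003 rows>= 1.1
```

View pics/s1.png

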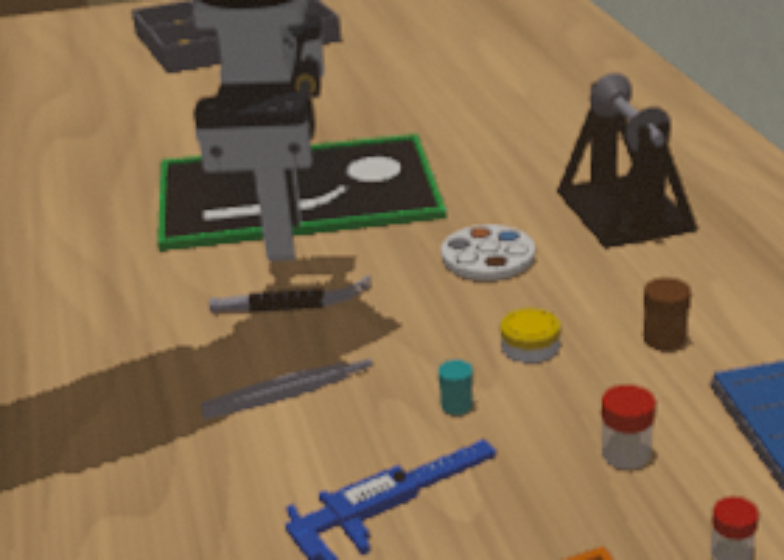

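>>> {"name": "send_rows", "arguments": {"targets": [{"travel": [0.001, 0, 0.03], "yaw": -0.003}, {"travel": [0.001, 0, 0.05], "yaw": -0.003}, {"travel": [0.001, 0, 0.055], "yaw": -0.003}, {"travel": [0.001, 0, 0.056], "yaw": -0.003}, {"travel": [0.001, 0, 0.056], "yaw": -0.003}]}}

```text
time_s: 3.15
position: [465.5, 116.3, 4.7]
tool_rot: [3.141, -0.002, 1.31]
ft_force: [0.7, 0.6, 0.9]
gripper_width: 47.2
```

>>> {"name": "send_rows", "arguments": {"targets": [{"travel": [0, 0, 0], "yaw": 0}, {"travel": [0, 0, 0], "yaw": 0}, {"travel": [0, 0, 0], "yaw": 0}, {"travel": [0, 0, 0], "yaw": 0}, {"travel": [0, 0, 0], "yaw": 0}], "fingers": 1, "grip_force": 12}}

```text
time_s: 3.65
position: [465.5, 116.2, 4.8]
tool_rot: [3.141, -0.002, 1.31]
ft_force: [-0.0, 0.8, 3.5]
gripper_width: 10.7
```

>>> {"name": "send_rows", "arguments": {"targets": [{"travel": [0, 0, 0], "yaw": 0}, {"travel": [0, 0, 0], "yaw": 0}, {"travel": [0, 0, 0], "yaw": 0}]}}

```text
time_s: 3.95
position: [465.5, 116.2, 4.8]
tool_rot: [3.141, -0.002, 1.31]
ft_force: [-0.3, 0.6, 1.0]
gripper_width: 11.0
```

```bash
python3 go.py 483.5 269.2 45 1.445
```

```text
t 3.95 pos [465.5 116.2   4.8] rot [ 3.1407e+00 -1.6000e-03  1.3102e+00] w 11.0 F [-0.3  0.6  1. ]
tool d mm [152.6 -22.  -40. ] yaw -0.1348 rows>= 3.2
```

>>> {"name": "send_rows", "arguments": {"targets": [{"travel": [0, 0, -0.02], "yaw": 0}, {"travel": [0.01, -0.001, -0.04], "yaw": -0.01}, {"travel": [0.045, -0.007, -0.04], "yaw": -0.04}, {"travel": [0.085, -0.013, -0.04], "yaw": -0.08}, {"travel": [0.12, -0.018, -0.04], "yaw": -0.12}]}}

```text
time_s: 4.45
position: [479.2, 238.6, 45.2]
tool_rot: [3.14, -0.002, 1.432]
ft_force: [0.4, -0.4, -0.6]
gripper_width: 10.6
```

```bash
python3 go.py 483.5 269.2 30 1.445
```

```text
t 4.45 pos [479.2 238.6  45.2] rot [ 3.1400e+00 -2.2000e-03  1.4318e+00] w 10.6 F [ 0.4 -0.4 -0.6]
tool d mm [30.9  0.  15.3] yaw -0.0132 rows>= 0.7
```

>>> {"name": "send_rows", "arguments": {"targets": [{"travel": [0.02, 0, 0.01], "yaw": -0.013}, {"travel": [0.031, 0, 0.015], "yaw": -0.013}, {"travel": [0.031, 0, 0.015], "yaw": -0.013}, {"travel": [0.031, 0, 0.015], "yaw": -0.013}]}}

```text
time_s: 4.85
position: [483.2, 267.4, 30.0]
tool_rot: [3.141, -0.0, 1.443]
ft_force: [0.0, 0.1, -0.7]
gripper_width: 10.4
```

```bash
python3 go.py 483.5 269.2 10.8 1.445;  python3 - <<'E'
from h import *
for n,b in(("top",(120,190,220,310)),("side",(130,100,290,220))):
    im=robot.read_camera(n); x0,y0,x1,y1=b
    cv2.imwrite(f"pics/p1{n}.png",cv2.resize(im[y0:y1,x0:x1],None,fx=4.8,fy=4.8)[:,:,::-1])
E
```

```text
t 4.85 pos [483.2 267.4  30. ] rot [ 3.1408e+00 -1.0000e-04  1.4434e+00] w 10.4 F [ 0.   0.1 -0.7]
tool d mm [ 1.8  0.1 19.2] yaw -0.0016 rows>= 0.4
```

View pics/p1side.png

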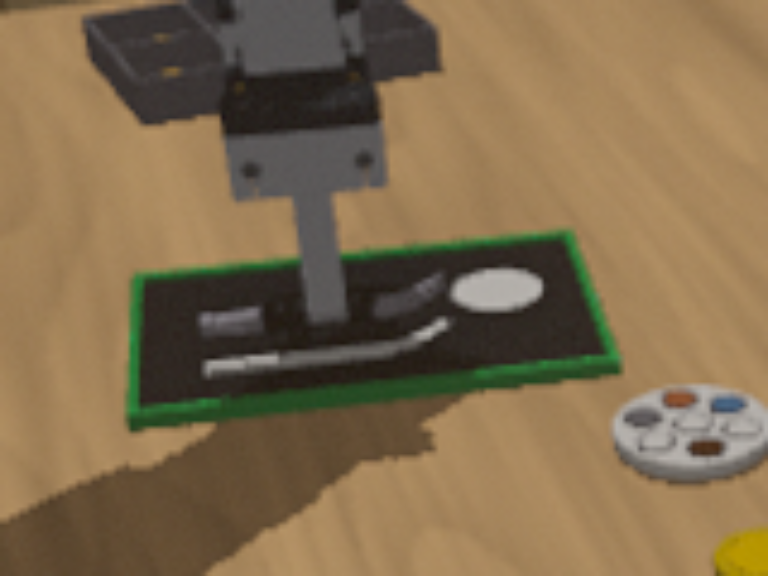

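View pics/p1top.png

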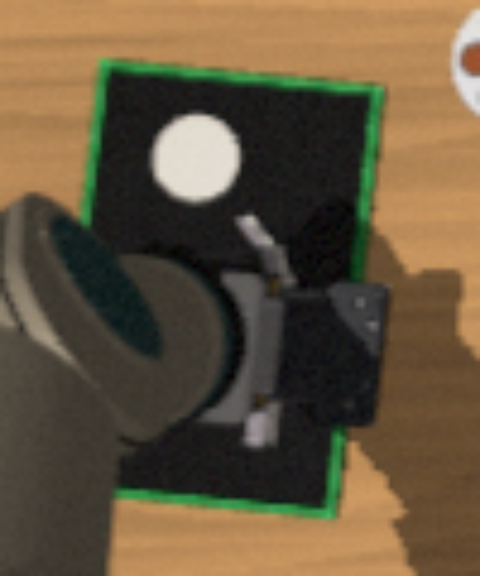

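>>> {"name": "send_rows", "arguments": {"targets": [{"travel": [0.001, 0, 0.01], "yaw": -0.001}, {"travel": [0.0015, 0, 0.015], "yaw": -0.001}, {"travel": [0.0015, 0, 0.018], "yaw": -0.001}, {"travel": [0.0015, 0, 0.0185], "yaw": -0.001}, {"travel": [0.0015, 0, 0.019], "yaw": -0.001}]}}

```text
time_s: 5.45
position: [483.8, 268.6, 11.2]
tool_rot: [3.14, -0.001, 1.443]
ft_force: [-0.1, -0.4, -0.4]
gripper_width: 11.1
```

```bash
python3 go.py 483.5 269.2 10.8 1.445
```

```text
t 5.45 pos [483.8 268.6  11.2] rot [ 3.1404e+00 -5.0000e-04  1.4434e+00] w 11.1 F [-0.1 -0.4 -0.4]
tool d mm [ 0.6 -0.3  0.4] yaw -0.0016 rows>= 0.0
```

>>> {"name": "send_rows", "arguments": {"targets": [{"travel": [0.0005, 0, 0.0005], "yaw": -0.001}, {"travel": [0.0005, 0, 0.0008], "yaw": -0.001}, {"travel": [0.0005, 0, 0.0008], "yaw": -0.001}]}}

```text
time_s: 5.75
position: [484.0, 269.1, 10.8]
tool_rot: [3.14, -0.001, 1.444]
ft_force: [-1.2, -1.1, 3.6]
gripper_width: 10.5
```

```bash
python3 go.py 483.5 269.2 10.8 1.445
```

```text
t 5.75 pos [484.  269.1  10.8] rot [ 3.1401e+00 -7.0000e-04  1.4444e+00] w 10.5 F [-1.2 -1.1  3.6]
tool d mm [ 0.  -0.5  0. ] yaw -0.0006 rows>= 0.0
```

Contact (3.6 N). Release and lift.

>>> {"name": "send_rows", "arguments": {"targets": [{"travel": [0, 0, 0], "yaw": 0}, {"travel": [0, 0, 0], "yaw": 0}, {"travel": [0, 0, 0], "yaw": 0}], "fingers": 0.35}}

```text
time_s: 6.05
position: [483.9, 269.2, 10.8]
tool_rot: [3.14, -0.001, 1.444]
ft_force: [-0.2, -0.5, 0.4]
gripper_width: 29.0
```

>>> {"name": "send_rows", "arguments": {"targets": [{"travel": [0, 0, -0.02], "yaw": 0}, {"travel": [0, 0, -0.05], "yaw": 0}, {"travel": [-0.03, 0.01, -0.06], "yaw": 0}, {"travel": [-0.07, 0.03, -0.06], "yaw": 0}, {"travel": [-0.11, 0.05, -0.06], "yaw": 0}]}}

```text
time_s: 6.55
position: [520.1, 153.4, 71.3]
tool_rot: [3.139, -0.002, 1.447]
ft_force: [0.8, -0.0, -0.2]
gripper_width: 30.7
```

```bash
python3 go.py 615 2 60 1.445
```

```text
t 6.55 pos [520.1 153.4  71.3] rot [ 3.1388e+00 -1.6000e-03  1.4468e+00] w 30.7 F [ 0.8 -0.  -0.2]
tool d mm [-138.5  112.8   11.4] yaw 0.0018 rows>= 3.6
```

>>> {"name": "send_rows", "arguments": {"targets": [{"travel": [-0.035, 0.028, 0], "yaw": 0}, {"travel": [-0.07, 0.056, 0], "yaw": 0}, {"travel": [-0.105, 0.085, 0.005], "yaw": 0}, {"travel": [-0.139, 0.113, 0.011], "yaw": 0}, {"travel": [-0.139, 0.113, 0.011], "yaw": 0}], "fingers": -0.5}}

```text
time_s: 7.05
position: [617.7, -7.5, 59.6]
tool_rot: [3.136, 0.003, 1.437]
ft_force: [-0.3, 0.2, 0.1]
gripper_width: 67.1
```

```bash
python3 - <<'E'
from h import *
import m
from fit import *
m.ims={n:robot.read_camera(n) for n in("top","side")}
import fit; fit.ims.update(m.ims)
for n in("top","side"):
    im=m.ims[n]; cv2.imwrite(f"pics/q_{n}.png",im[:,:,::-1])
b={"top":(120,190,220,310),"side":(140,140,270,195)}
o={"top":(483.7,268.6,-.14),"side":(482.8,270.5,-.14)}
for n in b:
    x0,y0,x1,y1=b[n]; im=cv2.resize(m.ims[n][y0:y1,x0:x1],None,fx=5,fy=5,interpolation=cv2.INTER_CUBIC)
    cv2.imwrite(f"pics/qc_{n}.png",im[:,:,::-1])
E
python3 go.py 615 1.5 4 1.445
```

```text
t 7.15 pos [6.149e+02 2.000e-01 5.990e+01] rot [ 3.1397e+00 -1.5000e-03  1.4440e+00] w 70.1 F [ 0.3  0.8 -0.5]
tool d mm [ 1.2 -0.1 55.9] yaw -0.001 rows>= 1.1
```

View pics/qc_top.png

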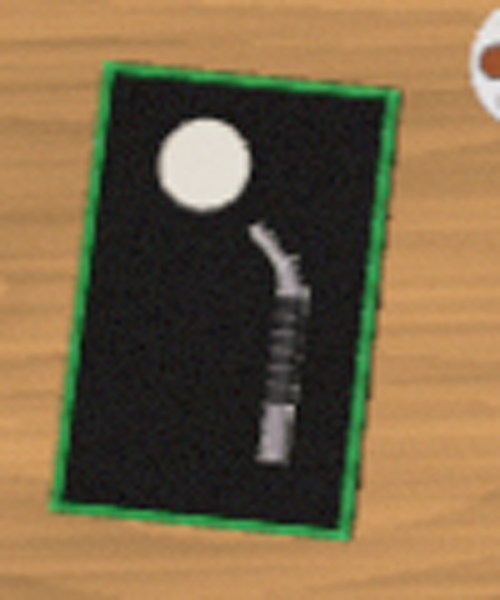

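View pics/qc_side.png

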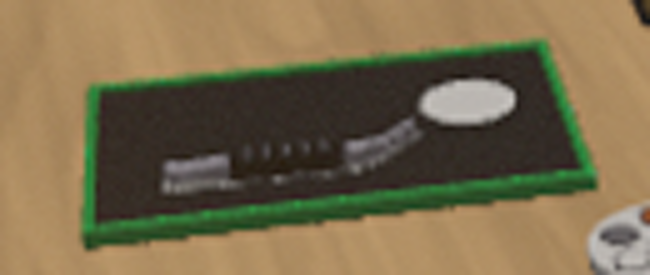

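```bash
python3 - <<'E'
from fit import *
grey=[([(-61,-4),(-32,-4),(-32,4),(-61,4)],10),bent[2],(rect(24,30,-4,4),10)]
top=robot_im=cv2.imread("pics/q_top.png")[:,:,::-1]
H=cv2.cvtColor(np.ascontiguousarray(top),cv2.COLOR_RGB2HSV).astype(int)
w=np.clip((H[...,2]-60)/60.,0,1); box=(150,228,188,288); w[:236,:172]*= (np.arange(w.shape[1])[:172]>168)[None]
print(fit("top",grey,w,box,(483,268,-.13),z0=6))
K=ims["top"]; H=cv2.cvtColor(K,cv2.COLOR_RGB2HSV).astype(int); w2=np.clip((H[...,2]-60)/60.,0,1); w2[:236,:172]*=(np.arange(w.shape[1])[:172]>168)[None]
for d in (0,1,1.5):
    big=[(cv2.convexHull(np.array([[x+a*d,y+b*d] for x,y in P for a in(-1,1) for b in(-1,1)],np.float32))[:,0].tolist(),h) for P,h in bent]
    print(d,fit("top",big,w2,box,(483,268,-.13),z0=6,flat=True))
x0,y0,x1,y1=140,215,200,300
cv2.imwrite("pics/cmp.png",cv2.resize(np.hstack([K[y0:y1,x0:x1],top[y0:y1,x0:x1]]),None,fx=6,fy=6,interpolation=cv2.INTER_CUBIC)[:,:,::-1])
E
```

```text
(array([ 4.82728463e+02,  2.67633701e+02, -1.41544745e-01]), np.float64(0.02958226203918457))
0 (array([ 4.83584902e+02,  2.68611146e+02, -1.39965157e-01]), np.float64(0.04694944620132446))
1 (array([ 4.83291078e+02,  2.68939405e+02, -1.36751873e-01]), np.float64(0.024070799350738525))
1.5 (array([ 4.83201415e+02,  2.68626351e+02, -1.40085845e-01]), np.float64(0.017548859119415283))
```

View pics/cmp.png

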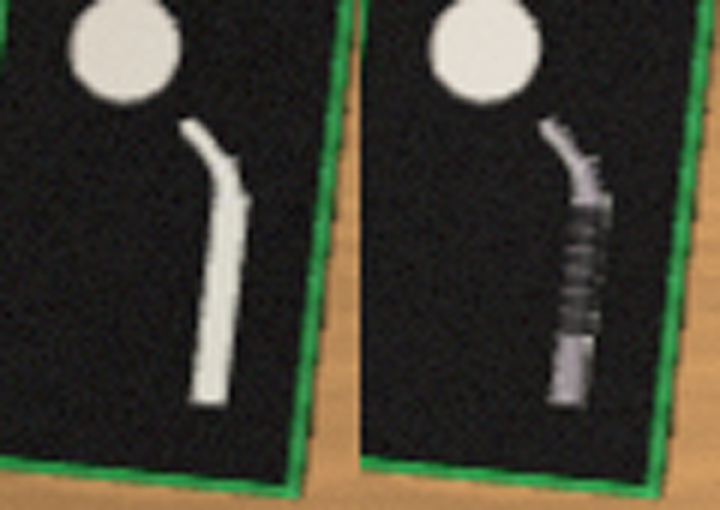

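>>> {"name": "send_rows", "arguments": {"targets": [{"travel": [0.001, 0, 0.025], "yaw": 0}, {"travel": [0.001, 0, 0.048], "yaw": 0}, {"travel": [0.001, 0, 0.056], "yaw": 0}, {"travel": [0.001, 0, 0.056], "yaw": 0}, {"travel": [0.001, 0, 0.056], "yaw": 0}]}}

```text
time_s: 7.65
position: [615.4, 2.4, 4.6]
tool_rot: [3.139, -0.002, 1.445]
ft_force: [0.4, -0.4, 0.2]
gripper_width: 70.7
```

>>> {"name": "send_rows", "arguments": {"targets": [{"travel": [0, 0, 0], "yaw": 0}, {"travel": [0, 0, 0], "yaw": 0}, {"travel": [0, 0, 0], "yaw": 0}, {"travel": [0, 0, 0], "yaw": 0}, {"travel": [0, 0, 0], "yaw": 0}], "fingers": 1, "grip_force": 12}}

```text
time_s: 8.15
position: [615.7, 2.4, 5.1]
tool_rot: [3.138, -0.002, 1.445]
ft_force: [-0.3, 0.4, 4.1]
gripper_width: 43.2
```

```bash
python3 go.py 580 313.8 55 1.445
```

```text
t 8.15 pos [615.7   2.4   5.1] rot [ 3.1385e+00 -2.1000e-03  1.4453e+00] w 43.2 F [-0.3  0.4  4.1]
tool d mm [304.6 -74.2 -49.5] yaw 0.0003 rows>= 6.3
```

>>> {"name": "send_rows", "arguments": {"targets": [{"travel": [0, 0, -0.02], "yaw": 0}, {"travel": [0, 0, -0.05], "yaw": 0}, {"travel": [0.04, -0.01, -0.05], "yaw": 0}, {"travel": [0.085, -0.021, -0.05], "yaw": 0}, {"travel": [0.13, -0.032, -0.05], "yaw": 0}]}}

```text
time_s: 8.65
position: [600.0, 136.1, 55.5]
tool_rot: [3.138, -0.002, 1.443]
ft_force: [0.1, 0.1, -0.5]
gripper_width: 43.6
```

>>> {"name": "send_rows", "arguments": {"targets": [{"travel": [0.045, -0.011, 0], "yaw": 0}, {"travel": [0.09, -0.022, 0], "yaw": 0}, {"travel": [0.13, -0.032, 0], "yaw": 0}, {"travel": [0.16, -0.038, 0.005], "yaw": 0}, {"travel": [0.165, -0.04, 0.02], "yaw": 0}]}}

```text
time_s: 9.15
position: [580.7, 312.1, 36.6]
tool_rot: [3.136, -0.008, 1.45]
ft_force: [0.3, 0.3, -0.6]
gripper_width: 43.5
```

```bash
python3 go.py 580 313.8 25 1.445
```

```text
t 9.15 pos [580.7 312.1  36.6] rot [ 3.1363 -0.0082  1.4499] w 43.5 F [ 0.3  0.3 -0.6]
tool d mm [ 1.5 -1.  11.6] yaw 0.0049 rows>= 0.2
```

>>> {"name": "send_rows", "arguments": {"targets": [{"travel": [0.001, -0.001, 0.008], "yaw": 0.005}, {"travel": [0.001, -0.001, 0.016], "yaw": 0.005}, {"travel": [0.001, -0.001, 0.022], "yaw": 0.005}, {"travel": [0.001, -0.001, 0.024], "yaw": 0.005}, {"travel": [0.001, -0.001, 0.0245], "yaw": 0.005}]}}

```text
time_s: 9.65
position: [580.4, 311.9, 11.9]
tool_rot: [3.136, -0.007, 1.443]
ft_force: [-0.1, -0.8, 0.6]
gripper_width: 43.4
```

```bash
python3 go.py 580 313.8 11 1.445
```

```text
t 9.65 pos [580.4 311.9  11.9] rot [ 3.1364 -0.0075  1.4431] w 43.4 F [-0.1 -0.8  0.6]
tool d mm [ 1.8 -0.7  0.9] yaw -0.0019 rows>= 0.0
```

>>> {"name": "send_rows", "arguments": {"targets": [{"travel": [0.0018, -0.0005, 0], "yaw": -0.002}, {"travel": [0.0018, -0.0005, 0.0004], "yaw": -0.002}, {"travel": [0.0018, -0.0005, 0.0008], "yaw": -0.002}, {"travel": [0.0018, -0.0005, 0.0008], "yaw": -0.002}]}}

```text
time_s: 10.05
position: [580.2, 313.9, 11.2]
tool_rot: [3.136, -0.008, 1.445]
ft_force: [0.4, -0.3, -0.1]
gripper_width: 43.7
```

```bash
python3 go.py 580 313.8 11 1.445
```

```text
t 10.05 pos [580.2 313.9  11.2] rot [ 3.1363 -0.0076  1.4452] w 43.7 F [ 0.4 -0.3 -0.1]
tool d mm [-0.1 -0.2  0.2] yaw 0.0002 rows>= 0.0
```

>>> {"name": "send_rows", "arguments": {"targets": [{"travel": [0, 0, 0.0003], "yaw": 0}, {"travel": [0, 0, 0.0006], "yaw": 0}, {"travel": [0, 0, 0.0006], "yaw": 0}]}}

```text
time_s: 10.35
position: [580.3, 313.9, 11.1]
tool_rot: [3.136, -0.008, 1.445]
ft_force: [-0.9, -0.6, 4.6]
gripper_width: 43.5
```

>>> {"name": "send_rows", "arguments": {"targets": [{"travel": [0, 0, 0], "yaw": 0}, {"travel": [0, 0, 0], "yaw": 0}, {"travel": [0, 0, 0], "yaw": 0}], "fingers": -0.3}}

```text
time_s: 10.65
position: [580.3, 314.0, 10.9]
tool_rot: [3.136, -0.008, 1.445]
ft_force: [0.6, -0.2, -0.7]
gripper_width: 60.6
```

>>> {"name": "send_rows", "arguments": {"targets": [{"travel": [0, 0, -0.02], "yaw": 0}, {"travel": [0, 0, -0.06], "yaw": 0}, {"travel": [-0.03, -0.01, -0.09], "yaw": 0}, {"travel": [-0.07, -0.01, -0.09], "yaw": 0}, {"travel": [-0.11, -0.01, -0.09], "yaw": 0}]}}

```text
time_s: 11.15
position: [556.3, 205.2, 101.3]
tool_rot: [3.134, -0.009, 1.447]
ft_force: [-0.5, 0.1, -1.1]
gripper_width: 61.1
```

```bash
python3 go.py 471 -121 80 1.82
```

```text
t 11.15 pos [556.3 205.2 101.3] rot [ 3.1337 -0.0091  1.4471] w 61.1 F [-0.5  0.1 -1.1]
tool d mm [-334.4  -44.5   17.9] yaw -0.3729 rows>= 6.8
```

>>> {"name": "send_rows", "arguments": {"targets": [{"travel": [-0.048, -0.006, 0], "yaw": -0.05}, {"travel": [-0.096, -0.013, 0], "yaw": -0.11}, {"travel": [-0.144, -0.019, 0.002], "yaw": -0.16}, {"travel": [-0.192, -0.026, 0.006], "yaw": -0.22}, {"travel": [-0.24, -0.032, 0.012], "yaw": -0.28}], "fingers": 0}}

```text
time_s: 11.65
position: [494.7, -30.5, 87.0]
tool_rot: [3.13, -0.006, 1.73]
ft_force: [0.9, -0.2, 0.3]
gripper_width: 47.0
```

```bash
python3 go.py 471 -121 60 1.82
```

```text
t 11.65 pos [494.7 -30.5  87. ] rot [ 3.1304 -0.0063  1.7301] w 47.0 F [ 0.9 -0.2  0.3]
tool d mm [-85.7 -38.   26. ] yaw -0.0899 rows>= 1.9
```

>>> {"name": "send_rows", "arguments": {"targets": [{"travel": [-0.03, -0.013, 0.009], "yaw": -0.03}, {"travel": [-0.06, -0.027, 0.018], "yaw": -0.06}, {"travel": [-0.086, -0.038, 0.026], "yaw": -0.09}, {"travel": [-0.086, -0.038, 0.026], "yaw": -0.09}, {"travel": [-0.086, -0.038, 0.026], "yaw": -0.09}]}}

```text
time_s: 12.15
position: [471.2, -121.5, 59.9]
tool_rot: [3.13, -0.006, 1.818]
ft_force: [0.1, 0.2, -0.4]
gripper_width: 46.8
```

```bash
python3 - <<'E'
from fit import *
im=robot.read_camera("top"); s=robot.read_camera("side")
cv2.imwrite("pics/r_top.png",im[:,:,::-1]);cv2.imwrite("pics/r_side.png",s[:,:,::-1])
x0,y0,x1,y1=130,200,205,300
cv2.imwrite("pics/r1.png",cv2.resize(im[y0:y1,x0:x1],None,fx=5.5,fy=5.5,interpolation=cv2.INTER_CUBIC)[:,:,::-1])
H=cv2.cvtColor(im,cv2.COLOR_RGB2HSV).astype(int); h,sa,v=H[...,0],H[...,1],H[...,2]
y=((h>22)&(h<32)&(sa>150))*1.
print(y.sum(),fit("top",[(disc(22),6)],y,(140,200,185,245),(579,312,0),z0=20,theta=False))
wh=np.clip((v-60)/100.,0,1)
print("all",fit("top",[(disc(24),0)],wh*((np.arange(420)<238)[:,None]),(140,205,182,240),(579,312,0),z0=6,flat=True,theta=False))
E
python3 go.py 471 -121 4 1.82
```

```text
222.0 (array([ 5.80258451e+02,  3.13590117e+02, -1.53032542e-01]), np.float64(0.0038565397262573242))
all (array([ 5.79790406e+02,  3.16113189e+02, -2.34984235e-02]), np.float64(0.07842046022415161))
t 12.25 pos [ 471.9 -119.9   60.3] rot [ 3.1286 -0.0057  1.8215] w 47.2 F [0.3 0.1 1.2]
tool d mm [-1.1 -1.9 56.2] yaw 0.0015 rows>= 1.1
```

View pics/r1.png

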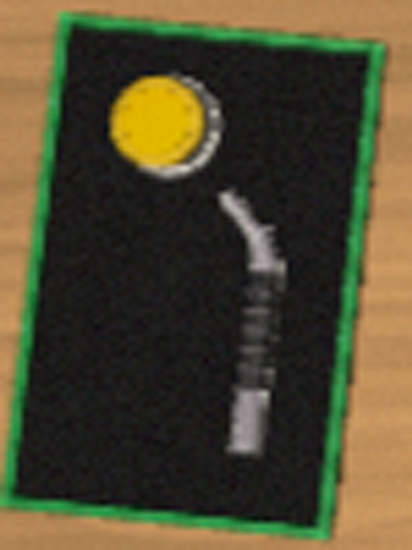

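View pics/r_side.png

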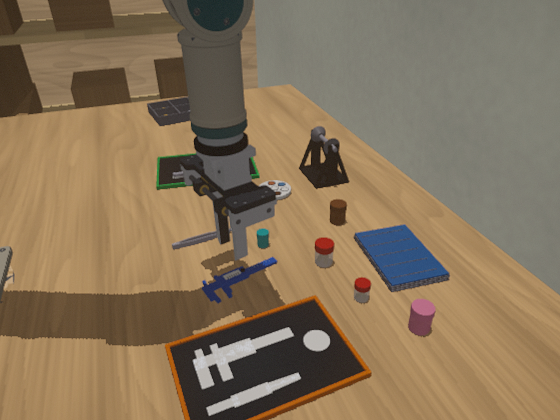

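```bash
python3 - <<'E'
from fit import *
s=np.ascontiguousarray(cv2.imread("pics/r_side.png")[:,:,::-1])
K=ims["side"]
x0,y0,x1,y1=150,145,265,190
cv2.imwrite("pics/r2.png",cv2.resize(np.vstack([K[y0:y1,x0:x1],s[y0:y1,x0:x1]]),None,fx=6,fy=6,interpolation=cv2.INTER_CUBIC)[:,:,::-1])
E
```

```text
(no output)
```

View pics/r2.png

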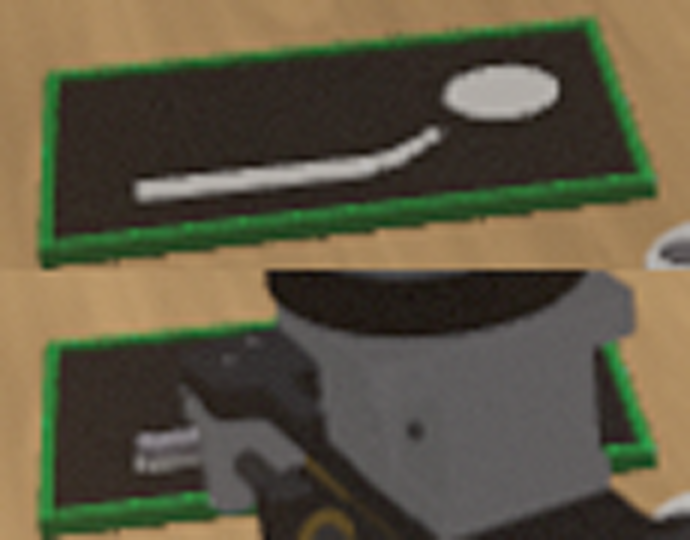

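>>> {"name": "send_rows", "arguments": {"targets": [{"travel": [-0.001, -0.001, 0.025], "yaw": 0.001}, {"travel": [-0.001, -0.0015, 0.048], "yaw": 0.001}, {"travel": [-0.001, -0.0015, 0.056], "yaw": 0.001}, {"travel": [-0.001, -0.0015, 0.056], "yaw": 0.001}, {"travel": [-0.001, -0.0015, 0.056], "yaw": 0.001}]}}

```text
time_s: 12.75
position: [472.0, -120.1, 4.8]
tool_rot: [3.128, -0.006, 1.822]
ft_force: [0.2, 1.1, 0.6]
gripper_width: 46.9
```

>>> {"name": "send_rows", "arguments": {"targets": [{"travel": [0, 0, 0], "yaw": 0}, {"travel": [0, 0, 0], "yaw": 0}, {"travel": [0, 0, 0], "yaw": 0}, {"travel": [0, 0, 0], "yaw": 0}, {"travel": [0, 0, 0], "yaw": 0}], "fingers": 1, "grip_force": 15}}

```text
time_s: 13.25
position: [472.4, -120.3, 5.3]
tool_rot: [3.127, -0.005, 1.822]
ft_force: [-0.7, 0.2, 5.4]
gripper_width: 23.9
```

```bash
python3 go.py 435 -275 45 1.644
```

```text
t 13.25 pos [ 472.4 -120.3    5.3] rot [ 3.1269 -0.005   1.8215] w 23.9 F [-0.7  0.2  5.4]
tool d mm [-140.4  -74.   -41.5] yaw 0.1775 rows>= 3.3
```

>>> {"name": "send_rows", "arguments": {"targets": [{"travel": [0, 0, -0.02], "yaw": 0}, {"travel": [0, 0, -0.04], "yaw": 0}, {"travel": [-0.03, -0.016, -0.041], "yaw": 0.04}, {"travel": [-0.07, -0.037, -0.041], "yaw": 0.09}, {"travel": [-0.11, -0.057, -0.041], "yaw": 0.14}]}}

```text
time_s: 13.75
position: [443.7, -242.2, 45.1]
tool_rot: [3.127, -0.007, 1.681]
ft_force: [0.9, 0.4, -1.0]
gripper_width: 23.8
```

```bash
python3 go.py 436.2 -275.3 30 1.643
```

```text
t 13.75 pos [ 443.7 -242.2   45.1] rot [ 3.1275 -0.0071  1.6813] w 23.8 F [ 0.9  0.4 -1. ]
tool d mm [-32.2 -11.3  14.8] yaw 0.0383 rows>= 0.7
```

>>> {"name": "send_rows", "arguments": {"targets": [{"travel": [-0.02, -0.007, 0.008], "yaw": 0.025}, {"travel": [-0.032, -0.011, 0.014], "yaw": 0.038}, {"travel": [-0.032, -0.011, 0.015], "yaw": 0.038}, {"travel": [-0.032, -0.011, 0.015], "yaw": 0.038}, {"travel": [-0.032, -0.011, 0.015], "yaw": 0.038}]}}

```text
time_s: 14.25
position: [437.2, -273.0, 29.8]
tool_rot: [3.127, -0.009, 1.647]
ft_force: [1.1, 0.4, -1.6]
gripper_width: 23.8
```

```bash
python3 - <<'E'
from h import *
s=robot.read_camera("side"); t=robot.read_camera("top")
cv2.imwrite("pics/c1.png",cv2.resize(s[200:420,130:400],None,fx=2.7,fy=2.7,interpolation=cv2.INTER_CUBIC)[:,:,::-1])
cv2.imwrite("pics/c2.png",cv2.resize(t[195:315,350:440],None,fx=5,fy=5,interpolation=cv2.INTER_CUBIC)[:,:,::-1])
E
python3 go.py 436.2 -275.3 11.6 1.643
```

```text
t 14.35 pos [ 437.2 -273.5   30. ] rot [ 3.1273 -0.0082  1.6463] w 23.7 F [ 0.4 -0.1 -0. ]
tool d mm [-1.9 -1.4 18.4] yaw 0.0033 rows>= 0.4
```

View pics/c1.png

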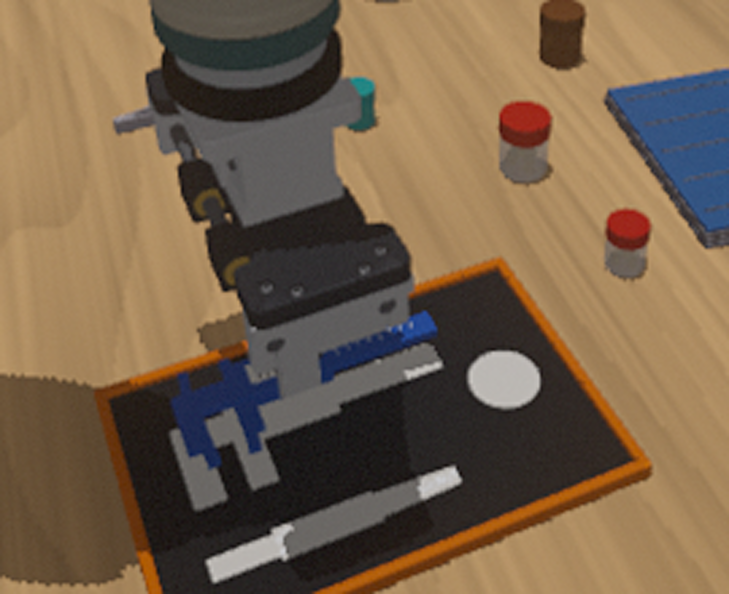

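View pics/c2.png

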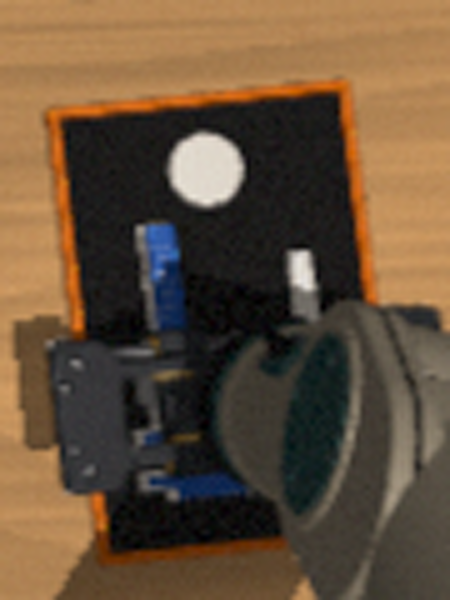

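>>> {"name": "send_rows", "arguments": {"targets": [{"travel": [-0.002, -0.0015, 0.007], "yaw": 0.003}, {"travel": [-0.002, -0.0015, 0.013], "yaw": 0.003}, {"travel": [-0.002, -0.0015, 0.016], "yaw": 0.003}, {"travel": [-0.002, -0.0015, 0.0175], "yaw": 0.003}, {"travel": [-0.002, -0.0015, 0.018], "yaw": 0.003}]}}

```text
time_s: 14.85
position: [436.0, -275.3, 11.6]
tool_rot: [3.128, -0.009, 1.643]
ft_force: [-0.3, 0.1, -0.4]
gripper_width: 23.4
```

```bash
python3 go.py 436.2 -275.3 11.1 1.643
```

```text
t 14.85 pos [ 436.  -275.3   11.6] rot [ 3.1277 -0.0085  1.6432] w 23.4 F [-0.3  0.1 -0.4]
tool d mm [-0.   0.2  0.5] yaw 0.0002 rows>= 0.0
```

>>> {"name": "send_rows", "arguments": {"targets": [{"travel": [0, 0, 0.0004], "yaw": 0}, {"travel": [0, 0, 0.0008], "yaw": 0}, {"travel": [0, 0, 0.0008], "yaw": 0}]}}

```text
time_s: 15.15
position: [436.0, -275.3, 11.4]
tool_rot: [3.128, -0.008, 1.643]
ft_force: [-0.1, 0.2, 4.5]
gripper_width: 23.5
```

>>> {"name": "send_rows", "arguments": {"targets": [{"travel": [0, 0, 0], "yaw": 0}, {"travel": [0, 0, 0], "yaw": 0}, {"travel": [0, 0, 0], "yaw": 0}], "fingers": 0.2}}

```text
time_s: 15.45
position: [436.1, -275.4, 11.3]
tool_rot: [3.127, -0.008, 1.643]
ft_force: [0.4, 0.2, -0.1]
gripper_width: 37.4
```

>>> {"name": "send_rows", "arguments": {"targets": [{"travel": [0, 0, -0.02], "yaw": 0}, {"travel": [0, 0, -0.05], "yaw": 0}, {"travel": [0.03, 0, -0.06], "yaw": -0.01}, {"travel": [0.075, 0.001, -0.06], "yaw": -0.02}, {"travel": [0.12, 0.002, -0.06], "yaw": -0.04}]}}

```text
time_s: 15.95
position: [428.9, -155.6, 72.8]
tool_rot: [3.125, -0.007, 1.681]
ft_force: [1.7, 0.9, 0.0]
gripper_width: 37.2
```

```bash
python3 go.py 441 8.2 50 1.707
```

```text
t 15.95 pos [ 428.9 -155.6   72.8] rot [ 3.1254 -0.007   1.6813] w 37.2 F [1.7 0.9 0. ]
tool d mm [161.3  29.7  24.4] yaw -0.0257 rows>= 3.3
```

>>> {"name": "send_rows", "arguments": {"targets": [{"travel": [0.045, 0.008, 0.004], "yaw": -0.01}, {"travel": [0.09, 0.016, 0.01], "yaw": -0.02}, {"travel": [0.135, 0.025, 0.018], "yaw": -0.025}, {"travel": [0.161, 0.03, 0.024], "yaw": -0.026}, {"travel": [0.161, 0.03, 0.024], "yaw": -0.026}]}}

```text
time_s: 16.45
position: [441.5, 12.7, 49.9]
tool_rot: [3.125, -0.009, 1.715]
ft_force: [0.5, 0.1, 0.5]
gripper_width: 37.6
```

```bash
python3 - <<'E'
from fit import *
s=robot.read_camera("side"); t=robot.read_camera("top")
cv2.imwrite("pics/d_s.png",s[:,:,::-1]);cv2.imwrite("pics/d_t.png",t[:,:,::-1])
H=cv2.cvtColor(t,cv2.COLOR_RGB2HSV).astype(int); h,sa,v=H[...,0],H[...,1],H[...,2]
box=(362,225,412,310)
m=(((h>95)&(h<130)&(sa>90))).astype(np.uint8); m=cv2.morphologyEx(m,cv2.MORPH_CLOSE,np.ones((7,7)))*1.
print("cal placed",fit("top",calp,m,box,(434,-277,.07),z0=6))
m0=(ims["top"][...,0]>110)*1.; m0[:,406:]=0; m0[:238]=0
m0[:,:372]=0
print("outline",fit("top",calp,m0,(362,225,412,300),(434,-277,.07),z0=6,flat=True))
a=cv2.resize(ims["top"][200:310,355:435],None,fx=4.8,fy=4.8); b=cv2.resize(t[200:310,355:435],None,fx=4.8,fy=4.8)
cv2.imwrite("pics/d1.png",np.hstack([a,b])[:,:,::-1])
cv2.imwrite("pics/d2.png",cv2.resize(s[290:420,160:370],None,fx=3.7,fy=3.7,interpolation=cv2.INTER_CUBIC)[:,:,::-1])
E
python3 go.py 441 8.2 4.3 1.707
```

```text
cal placed (array([ 4.35879302e+02, -2.77058653e+02,  7.25474287e-02]), np.float64(0.08263856172561646))
outline (array([ 4.34375948e+02, -2.77128088e+02,  7.83969823e-02]), np.float64(0.030442535877227783))
t 16.55 pos [441.1   8.1  50.3] rot [ 3.1259 -0.0063  1.7088] w 37.6 F [-0.5 -1.1 -0.3]
tool d mm [-0.2 -0.8 46. ] yaw 0.0018 rows>= 0.9
```

View pics/d1.png

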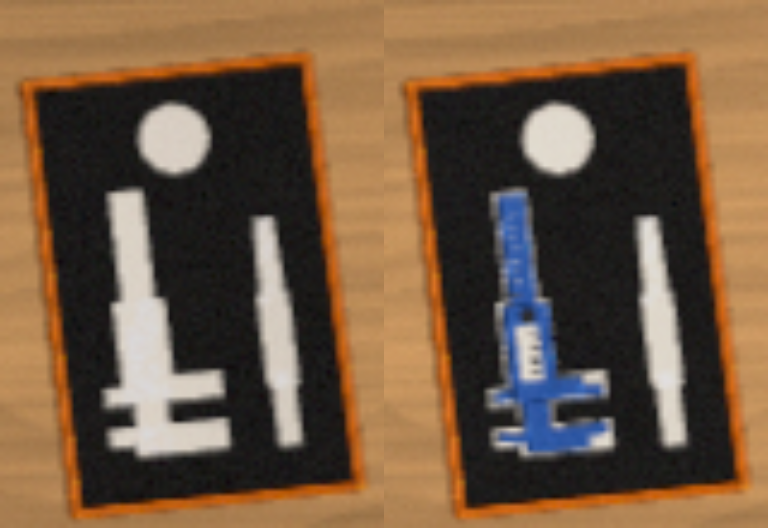

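View pics/d2.png

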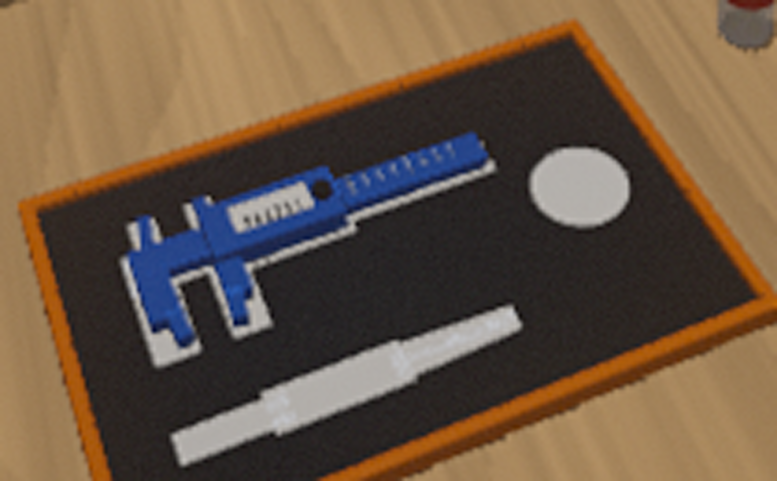

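View pics/d_s.png

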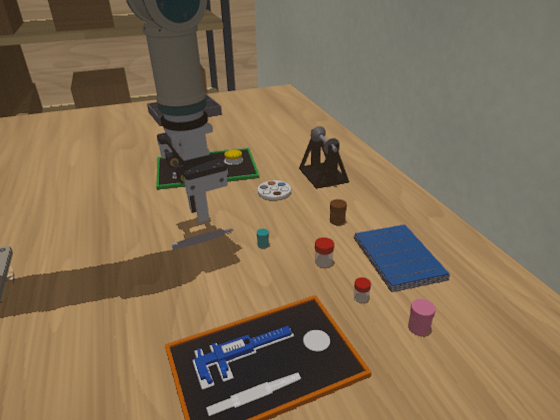

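>>> {"name": "send_rows", "arguments": {"targets": [{"travel": [0, -0.0005, 0.025], "yaw": 0.001}, {"travel": [0, -0.0005, 0.04], "yaw": 0.001}, {"travel": [0, -0.0005, 0.046], "yaw": 0.001}, {"travel": [0, -0.0005, 0.0465], "yaw": 0.001}, {"travel": [0, -0.0005, 0.0465], "yaw": 0.001}]}}

```text
time_s: 17.05
position: [441.1, 6.8, 3.9]
tool_rot: [3.126, -0.006, 1.705]
ft_force: [-0.7, 0.1, -0.4]
gripper_width: 37.7
```

>>> {"name": "send_rows", "arguments": {"targets": [{"travel": [0, 0, 0], "yaw": 0}, {"travel": [0, 0, 0], "yaw": 0}, {"travel": [0, 0, 0], "yaw": 0}, {"travel": [0, 0, 0], "yaw": 0}, {"travel": [0, 0, 0], "yaw": 0}], "fingers": 1, "grip_force": 12}}

```text
time_s: 17.55
position: [441.4, 6.8, 4.2]
tool_rot: [3.126, -0.005, 1.705]
ft_force: [-1.4, -0.3, 4.8]
gripper_width: 12.9
```

```bash
python3 go.py 440 -347.5 50 1.643
```

```text
t 17.55 pos [441.4   6.8   4.2] rot [ 3.1258 -0.0055  1.7053] w 12.9 F [-1.4 -0.3  4.8]
tool d mm [-350.7  -48.1  -48.5] yaw 0.0623 rows>= 7.1
```

>>> {"name": "send_rows", "arguments": {"targets": [{"travel": [0, 0, -0.02], "yaw": 0}, {"travel": [0, 0, -0.05], "yaw": 0}, {"travel": [-0.04, -0.006, -0.05], "yaw": 0.01}, {"travel": [-0.085, -0.012, -0.05], "yaw": 0.02}, {"travel": [-0.13, -0.018, -0.05], "yaw": 0.03}]}}

```text
time_s: 18.05
position: [440.3, -125.9, 53.5]
tool_rot: [3.125, -0.006, 1.677]
ft_force: [0.5, -0.1, 0.1]
gripper_width: 12.8
```

>>> {"name": "send_rows", "arguments": {"targets": [{"travel": [-0.045, -0.006, 0], "yaw": 0.01}, {"travel": [-0.09, -0.012, 0], "yaw": 0.02}, {"travel": [-0.135, -0.018, 0], "yaw": 0.03}, {"travel": [-0.175, -0.024, 0], "yaw": 0.03}, {"travel": [-0.205, -0.028, 0], "yaw": 0.03}]}}

```text
time_s: 18.55
position: [433.0, -335.8, 51.5]
tool_rot: [3.126, -0.006, 1.644]
ft_force: [0.8, -0.4, -0.3]
gripper_width: 12.7
```

```bash
python3 go.py 440 -348 30 1.643
```

```text
t 18.55 pos [ 433.  -335.8   51.5] rot [ 3.1263 -0.006   1.6438] w 12.7 F [ 0.8 -0.4 -0.3]
tool d mm [-12.8   5.8  21.5] yaw 0.0008 rows>= 0.5
```

>>> {"name": "send_rows", "arguments": {"targets": [{"travel": [-0.013, 0.006, 0.01], "yaw": 0.001}, {"travel": [-0.013, 0.006, 0.02], "yaw": 0.001}, {"travel": [-0.013, 0.006, 0.022], "yaw": 0.001}, {"travel": [-0.013, 0.006, 0.022], "yaw": 0.001}, {"travel": [-0.013, 0.006, 0.022], "yaw": 0.001}]}}

```text
time_s: 19.05
position: [440.6, -346.5, 29.8]
tool_rot: [3.126, -0.007, 1.645]
ft_force: [-0.1, 1.0, -0.6]
gripper_width: 13.1
```

```bash
python3 go.py 440 -348 10.8 1.643
```

```text
t 19.05 pos [ 440.6 -346.5   29.8] rot [ 3.1264 -0.0067  1.6454] w 13.1 F [-0.1  1.  -0.6]
tool d mm [-1.5 -1.  18.9] yaw 0.0024 rows>= 0.4
```

>>> {"name": "send_rows", "arguments": {"targets": [{"travel": [-0.002, -0.001, 0.007], "yaw": 0.002}, {"travel": [-0.002, -0.001, 0.013], "yaw": 0.002}, {"travel": [-0.002, -0.001, 0.017], "yaw": 0.002}, {"travel": [-0.002, -0.001, 0.0185], "yaw": 0.002}, {"travel": [-0.002, -0.001, 0.019], "yaw": 0.002}]}}

```text
time_s: 19.55
position: [439.8, -348.3, 10.4]
tool_rot: [3.127, -0.007, 1.643]
ft_force: [-0.3, 0.4, -0.8]
gripper_width: 12.7
```

```bash
python3 go.py 440 -348 10.2 1.643
```

```text
t 19.55 pos [ 439.8 -348.3   10.4] rot [ 3.1268 -0.007   1.6435] w 12.7 F [-0.3  0.4 -0.8]
tool d mm [0.3 0.2 0.2] yaw 0.0005 rows>= 0.0
```

>>> {"name": "send_rows", "arguments": {"targets": [{"travel": [0, 0, 0.0004], "yaw": 0}, {"travel": [0, 0, 0.0008], "yaw": 0}, {"travel": [0, 0, 0.0008], "yaw": 0}]}}

```text
time_s: 19.85
position: [439.9, -348.3, 10.3]
tool_rot: [3.127, -0.007, 1.643]
ft_force: [-1.1, 0.6, 4.0]
gripper_width: 12.6
```

>>> {"name": "send_rows", "arguments": {"targets": [{"travel": [0, 0, 0], "yaw": 0}, {"travel": [0, 0, 0], "yaw": 0}, {"travel": [0, 0, 0], "yaw": 0}], "fingers": 0.45}}

```text
time_s: 20.15
position: [440.0, -348.4, 10.3]
tool_rot: [3.127, -0.006, 1.643]
ft_force: [0.4, -0.9, 0.0]
gripper_width: 26.0
```

>>> {"name": "send_rows", "arguments": {"targets": [{"travel": [0, 0, -0.02], "yaw": 0}, {"travel": [0, 0, -0.06], "yaw": 0}, {"travel": [0.03, -0.02, -0.09], "yaw": 0}, {"travel": [0.06, -0.055, -0.09], "yaw": 0}, {"travel": [0.09, -0.09, -0.09], "yaw": 0}]}}

```text
time_s: 20.65
position: [342.2, -265.2, 100.3]
tool_rot: [3.124, -0.005, 1.643]
ft_force: [0.3, -0.7, -0.6]
gripper_width: 25.9
```

```bash
python3 go.py 629.5 -133 90 1.643
```

```text
t 20.65 pos [ 342.2 -265.2  100.3] rot [ 3.1243 -0.0052  1.6432] w 25.9 F [ 0.3 -0.7 -0.6]
tool d mm [111.  295.9  16. ] yaw 0.0002 rows>= 6.3
```

>>> {"name": "send_rows", "arguments": {"targets": [{"travel": [0.016, 0.044, 0], "yaw": 0}, {"travel": [0.032, 0.088, 0], "yaw": 0}, {"travel": [0.05, 0.132, 0], "yaw": 0}, {"travel": [0.066, 0.176, 0], "yaw": 0}, {"travel": [0.083, 0.22, 0.005], "yaw": 0}], "fingers": -0.25}}

```text
time_s: 21.15
position: [557.7, -165.8, 100.0]
tool_rot: [3.123, -0.005, 1.643]
ft_force: [1.0, -1.0, 0.8]
gripper_width: 57.8
```

```bash
python3 go.py 629.5 -133 80 1.643
```

```text
t 21.15 pos [ 557.7 -165.8  100. ] rot [ 3.1233 -0.0045  1.643 ] w 57.8 F [ 1.  -1.   0.8]
tool d mm [27.4 73.6 21.5] yaw 0.0 rows>= 1.6
```

>>> {"name": "send_rows", "arguments": {"targets": [{"travel": [0.013, 0.036, 0.005], "yaw": 0}, {"travel": [0.024, 0.064, 0.015], "yaw": 0}, {"travel": [0.027, 0.074, 0.021], "yaw": 0}, {"travel": [0.027, 0.074, 0.021], "yaw": 0}, {"travel": [0.027, 0.074, 0.021], "yaw": 0}]}}

```text
time_s: 21.65
position: [628.2, -134.6, 80.1]
tool_rot: [3.126, -0.004, 1.642]
ft_force: [-0.1, -0.0, -0.7]
gripper_width: 59.1
```

```bash
python3 - <<'E'
from fit import *
s=robot.read_camera("side"); t=robot.read_camera("top")
cv2.imwrite("pics/e_s.png",s[:,:,::-1]);cv2.imwrite("pics/e_t.png",t[:,:,::-1])
b=cv2.resize(t[200:310,355:435],None,fx=4.8,fy=4.8); 
c=cv2.resize(s[285:420,160:370],None,fx=2.6,fy=2.6,interpolation=cv2.INTER_CUBIC)[:351]
d=cv2.resize(s[140:195,150:265],None,fx=3.4,fy=3.4,interpolation=cv2.INTER_CUBIC)
H=max(b.shape[0],0)
cv2.imwrite("pics/e1.png",b[:,:,::-1]);cv2.imwrite("pics/e2.png",c[:,:,::-1]);cv2.imwrite("pics/e3.png",d[:,:,::-1])
# jar in original frames: reds incl. dark
for n,b2 in(("top",(312,185,345,212)),("side",(300,228,348,262))):
    I=ims[n].astype(int); m=((I[...,0]>1.8*I[...,1])&(I[...,0]>60)&(I[...,1]<70)&(I[...,2]<70))*1.
    print(n,m[b2[1]:b2[3],b2[0]:b2[2]].sum(),fit(n,[(disc(17),14)],m,b2,(629,-134,0),z0=29,theta=False))
E
python3 go.py 629.5 -133 17 1.643
```

```text
top 127.0 (array([ 6.29601660e+02, -1.34741665e+02,  2.37250131e-02]), np.float64(0.01142585277557373))
side 265.0 (array([ 6.29402401e+02, -1.33748422e+02,  8.06334013e-02]), np.float64(0.017838776111602783))
t 21.75 pos [ 628.4 -135.1   80.7] rot [ 3.1245 -0.0034  1.6413] w 58.7 F [0.  0.5 0.1]
tool d mm [ 1.8  0.1 63.7] yaw -0.0017 rows>= 1.3
```

View pics/e1.png

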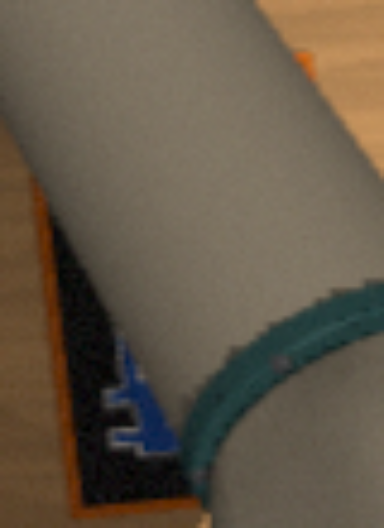

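View pics/e2.png

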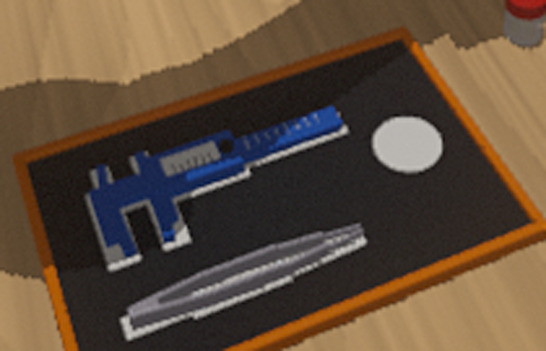

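View pics/e_s.png

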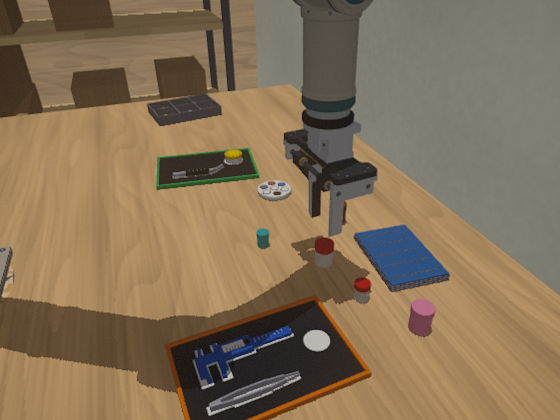

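>>> {"name": "send_rows", "arguments": {"targets": [{"travel": [0.002, 0.0005, 0.02], "yaw": -0.002}, {"travel": [0.002, 0.0005, 0.045], "yaw": -0.002}, {"travel": [0.002, 0.0005, 0.06], "yaw": -0.002}, {"travel": [0.002, 0.0005, 0.0637], "yaw": -0.002}, {"travel": [0.002, 0.0005, 0.0637], "yaw": -0.002}]}}

```text
time_s: 22.25
position: [629.4, -133.2, 17.0]
tool_rot: [3.125, -0.003, 1.643]
ft_force: [0.0, 0.7, -0.1]
gripper_width: 58.7
```

>>> {"name": "send_rows", "arguments": {"targets": [{"travel": [0, 0, 0], "yaw": 0}, {"travel": [0, 0, 0], "yaw": 0}, {"travel": [0, 0, 0], "yaw": 0}, {"travel": [0, 0, 0], "yaw": 0}, {"travel": [0, 0, 0], "yaw": 0}], "fingers": 1, "grip_force": 12}}

```text
time_s: 22.75
position: [629.8, -133.3, 17.6]
tool_rot: [3.124, -0.003, 1.643]
ft_force: [-0.7, -0.8, 3.9]
gripper_width: 33.4
```

```bash
python3 go.py 546.2 -297.3 70 1.643
```

```text
t 22.75 pos [ 629.8 -133.3   17.6] rot [ 3.1243e+00 -3.1000e-03  1.6427e+00] w 33.4 F [-0.7 -0.8  3.9]
tool d mm [-157.4  -94.3  -54.5] yaw -0.0003 rows>= 3.8
```

>>> {"name": "send_rows", "arguments": {"targets": [{"travel": [0, 0, -0.025], "yaw": 0}, {"travel": [0, 0, -0.053], "yaw": 0}, {"travel": [-0.035, -0.021, -0.053], "yaw": 0}, {"travel": [-0.075, -0.045, -0.053], "yaw": 0}, {"travel": [-0.115, -0.069, -0.053], "yaw": 0}]}}

```text
time_s: 23.25
position: [567.8, -254.1, 69.3]
tool_rot: [3.124, -0.003, 1.644]
ft_force: [-0.0, -0.9, -0.7]
gripper_width: 33.4
```

```bash
python3 go.py 546.1 -297.4 45 1.643
```

```text
t 23.25 pos [ 567.8 -254.1   69.3] rot [ 3.1240e+00 -2.6000e-03  1.6443e+00] w 33.4 F [-0.  -0.9 -0.7]
tool d mm [-41.6 -25.3  23.8] yaw 0.0013 rows>= 1.1
```

>>> {"name": "send_rows", "arguments": {"targets": [{"travel": [-0.025, -0.015, 0.005], "yaw": 0.001}, {"travel": [-0.04, -0.024, 0.015], "yaw": 0.001}, {"travel": [-0.042, -0.025, 0.022], "yaw": 0.001}, {"travel": [-0.042, -0.025, 0.024], "yaw": 0.001}, {"travel": [-0.042, -0.025, 0.024], "yaw": 0.001}]}}

```text
time_s: 23.75
position: [547.7, -294.7, 44.3]
tool_rot: [3.123, -0.005, 1.647]
ft_force: [0.2, -0.0, -0.4]
gripper_width: 33.4
```

```bash
python3 go.py 546.1 -297.4 24 1.643
```

```text
t 23.75 pos [ 547.7 -294.7   44.3] rot [ 3.1234 -0.0049  1.6468] w 33.4 F [ 0.2 -0.  -0.4]
tool d mm [-2.7 -2.1 20.3] yaw 0.0038 rows>= 0.4
```

>>> {"name": "send_rows", "arguments": {"targets": [{"travel": [-0.003, -0.002, 0.007], "yaw": 0.004}, {"travel": [-0.003, -0.002, 0.014], "yaw": 0.004}, {"travel": [-0.003, -0.002, 0.018], "yaw": 0.004}, {"travel": [-0.003, -0.002, 0.0195], "yaw": 0.004}, {"travel": [-0.003, -0.002, 0.02], "yaw": 0.004}]}}

```text
time_s: 24.25
position: [546.2, -297.5, 24.0]
tool_rot: [3.124, -0.005, 1.643]
ft_force: [-0.8, 0.2, 0.0]
gripper_width: 33.2
```

```bash
python3 go.py 546.1 -297.4 23.4 1.643
```

```text
t 24.25 pos [ 546.2 -297.5   24. ] rot [ 3.1237 -0.0052  1.643 ] w 33.2 F [-0.8  0.2  0. ]
tool d mm [ 0.1 -0.2  0.6] yaw 0.0 rows>= 0.0
```

>>> {"name": "send_rows", "arguments": {"targets": [{"travel": [0, 0, 0.0005], "yaw": 0}, {"travel": [0, 0, 0.0009], "yaw": 0}, {"travel": [0, 0, 0.0009], "yaw": 0}]}}

```text
time_s: 24.55
position: [546.5, -297.5, 23.6]
tool_rot: [3.123, -0.005, 1.643]
ft_force: [-1.4, 0.9, 2.9]
gripper_width: 33.7
```

Contact. Release and go up.

>>> {"name": "send_rows", "arguments": {"targets": [{"travel": [0, 0, 0], "yaw": 0}, {"travel": [0, 0, 0], "yaw": 0}, {"travel": [0, 0, 0], "yaw": 0}, {"travel": [0, 0, 0], "yaw": 0}], "fingers": -0.1}}

```text
time_s: 24.95
position: [546.4, -297.5, 23.5]
tool_rot: [3.123, -0.005, 1.643]
ft_force: [-0.4, 0.3, -0.1]
gripper_width: 51.6
```

>>> {"name": "send_rows", "arguments": {"targets": [{"travel": [0, 0, -0.015], "yaw": 0}, {"travel": [0, 0, -0.05], "yaw": 0}, {"travel": [0, 0, -0.09], "yaw": 0}, {"travel": [0.03, -0.02, -0.12], "yaw": 0}, {"travel": [0.07, -0.04, -0.14], "yaw": 0}]}}

```text
time_s: 25.45
position: [500.0, -232.6, 166.0]
tool_rot: [3.119, -0.003, 1.639]
ft_force: [0.3, 0.4, 0.3]
gripper_width: 51.9
```

>>> {"name": "send_rows", "arguments": {"targets": [{"travel": [0.045, -0.01, 0], "yaw": 0}, {"travel": [0.09, -0.02, 0], "yaw": 0}, {"travel": [0.135, -0.03, 0], "yaw": 0}, {"travel": [0.18, -0.03, 0], "yaw": 0}, {"travel": [0.22, -0.03, 0], "yaw": 0}]}}

```text
time_s: 25.95
position: [454.6, -13.2, 167.2]
tool_rot: [3.118, -0.002, 1.64]
ft_force: [1.1, -0.2, -0.4]
gripper_width: 51.9
```

```bash
python3 - <<'E'
from h import *
s=robot.read_camera("side"); t=robot.read_camera("top")
cv2.imwrite("pics/f_s.png",s[:,:,::-1]);cv2.imwrite("pics/f_t.png",t[:,:,::-1])
E
python3 go.py 500 0 200 1.643
```

```text
t 26.05 pos [455.2  -8.9 167.7] rot [ 3.1159 -0.0044  1.6494] w 51.6 F [0.7 0.1 0.5]
tool d mm [  5.5  46.2 -31.1] yaw 0.0064 rows>= 1.1
```

View pics/f_t.png

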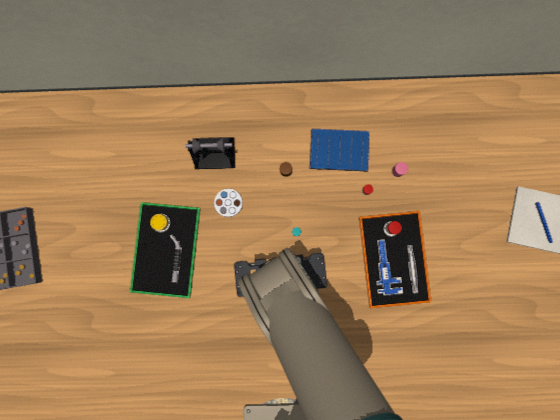

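View pics/f_s.png

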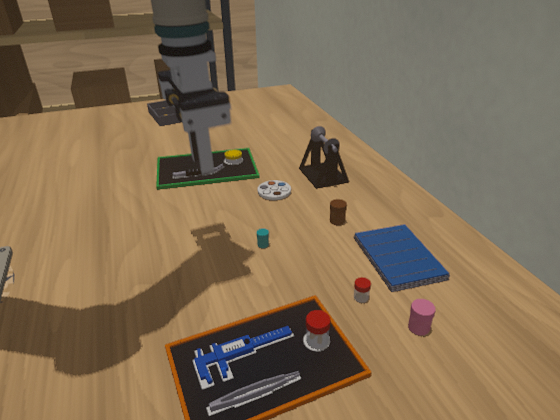

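```bash
python3 - <<'E'
from fit import *
T={n:np.ascontiguousarray(cv2.imread(f"pics/{f}.png")[:,:,::-1]) for n,f in(("top","f_t"),("side","f_s"))}
def red(I):
    I=I.astype(int); return ((I[...,0]>1.8*I[...,1])&(I[...,0]>60)&(I[...,1]<70)&(I[...,2]<70))*1.
print("jar top",fit("top",[(disc(17),14)],red(T["top"]),(375,212,412,245),(546,-298,0),z0=35,theta=False))
print("jar side",fit("side",[(disc(17),14)],red(T["side"]),(290,300,345,340),(546,-298,0),z0=35,theta=False))
E_=cv2.imread("pics/e_s.png")
def yel(I):
    H=cv2.cvtColor(I,cv2.COLOR_RGB2HSV).astype(int); return ((H[...,0]>20)&(H[...,0]<33)&(H[...,1]>170))*1.
S=np.ascontiguousarray(E_[:,:,::-1])
print("tin side",fit("side",[(disc(22),6)],yel(S),(215,140,252,165),(579,313,0),z0=20,theta=False))
print("tin top",fit("top",[(disc(22),6)],yel(T["top"]),(140,205,180,240),(579,313,0),z0=20,theta=False))
# side outlines of orange items
W=ims["side"][...,0]; m=np.clip((W-90.)/60,0,1)
b=(296,322,340,358); print("o_jar side",fit("side",[(disc(19),0)],m,b,(546,-298,0),z0=6,flat=True,theta=False))
# straight
I=T["top"]; v=I.min(2).astype(float); m=np.clip((v-50)/50,0,1); m[:,:402]=0
print("strt placed",fit("top",strt,m,(402,240,424,298),(439,-348,.07),z0=6))
m0=np.clip((ims["top"].min(2)-50.)/50,0,1); m0[:,:402]=0
print("strt outline",fit("top",strt,m0,(402,240,424,298),(439,-348,.07),z0=6,flat=True))
b=cv2.resize(T["top"][200:310,355:435],None,fx=4.8,fy=4.8,interpolation=cv2.INTER_CUBIC)
cv2.imwrite("pics/g1.png",b[:,:,::-1])
c=cv2.resize(T["side"][290:420,160:370],None,fx=3.7,fy=3.7,interpolation=cv2.INTER_CUBIC);cv2.imwrite("pics/g2.png",c[:,:,::-1])
d=cv2.resize(S[140:195,150:265],None,fx=6,fy=6,interpolation=cv2.INTER_CUBIC);cv2.imwrite("pics/g3.png",d[:,:,::-1])
E
```

```text
jar top (array([ 5.47024821e+02, -2.99701241e+02,  1.24056891e-01]), np.float64(0.04480898380279541))
jar side (array([ 5.46806685e+02, -2.96335655e+02, -6.52438626e-03]), np.float64(0.02363520860671997))
tin side (array([5.79374825e+02, 3.13755212e+02, 6.72603163e-02]), np.float64(0.0025706887245178223))
tin top (array([5.80267427e+02, 3.13983649e+02, 8.19134238e-03]), np.float64(0.002200186252593994))
o_jar side (array([ 5.45666739e+02, -2.97201642e+02,  1.20573266e-01]), np.float64(0.054359495639801025))
strt placed (array([ 4.38831995e+02, -3.48328070e+02,  7.53994483e-02]), np.float64(0.02209538221359253))
strt outline (array([ 4.38675075e+02, -3.49559123e+02,  7.17997701e-02]), np.float64(0.046865999698638916))
```

View pics/g1.png

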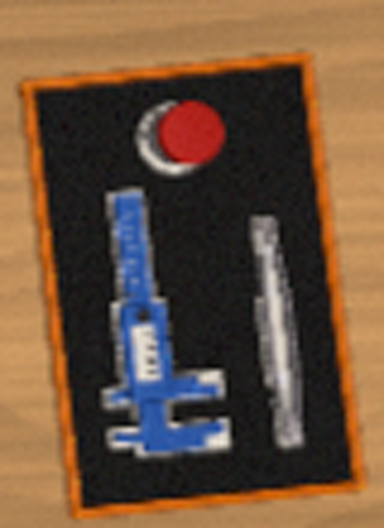

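View pics/g2.png

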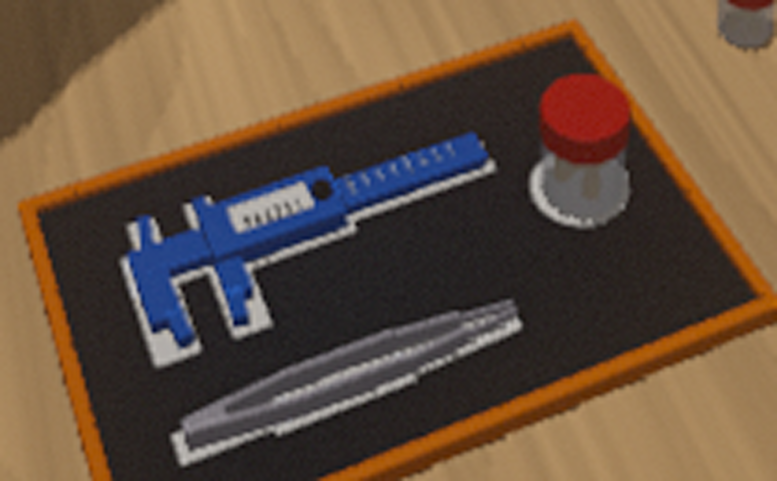

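View pics/g3.png

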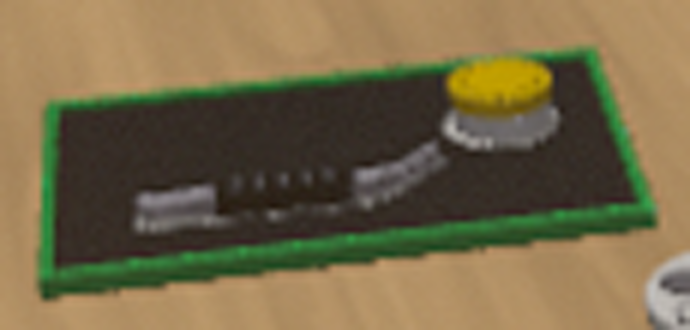

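```bash
python3 - <<'E'
from h import *
a=cv2.imread("pics/top0.png").astype(int);b=cv2.imread("pics/f_t.png").astype(int)
for n,(x0,y0,x1,y1) in dict(palette=(210,185,245,220),spool=(180,130,240,175),mat=(305,125,375,175)).items(): print(n,np.abs(a-b)[y0:y1,x0:x1].mean())
print(robot.get_state()["joint_vel"].round(3)); print(robot.hand_in())
E
```

```text
palette 7.3395918367346935
spool 5.495061728395061
mat 5.3837142857142855
[ 0.075  0.016  0.07  -0.02   0.034  0.03   0.063]
the job is handed in; nothing more can be done
None
```

I made up both kits and handed the job in at about 26 s. The green tray has the bent tweezers and then the flux tin. The orange tray has the caliper, then the straight tweezers, then the larger red-capped jar.

I lowered each piece to light contact (3–5 N) before releasing it. The arm then drew clear to 168 mm up.

- **Positions:** My fits to the last pictures put every piece within about 1.5 mm of its outline, and the tweezers and caliper within 0.01 rad.
    - **Bent tweezers:** about 1.3 mm off.
    - **Tin:** 0.5 mm off in the side view, 2 mm in the top view.
    - **Caliper:** about 1.5 mm off along its length, though by eye it looks centred.
    - **Straight tweezers:** about 1.2 mm off sideways.
    - **Jar:** about 1.5 mm off.
- **Camera disagreement:** The two cameras differ by 1–3 mm in y, and the top view's fit of the jar was the poorest. That is about the calibration accuracy, so I did not re-place anything.
- **Left alone:** The palette, the spool holder and the folded mat look unmoved when the first and last top pictures are compared.
- **Arm at hand-in:** The tool had drifted about 0.025 rad off vertical by the end (at most 0.018 rad while placing). The joints still showed a small settling motion, up to 0.075 rad/s, in free air.

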